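# Turn a loaded nest over onto its rubber pad in the cradle and lift the nest off

### The arm

A 6-joint arm with a two-finger parallel gripper is mounted at the origin on a cart in front of the work surface, level with it; the furniture and walls round the work are solid. World frame = base frame: x ahead of the robot, y to its left, z up, the work surface at z = 0. Lengths are in m, angles in rad, forces in N, time in s.
With the tool pointing down it reaches from about 0.225 to 0.875 m from the base axis. Payload 3.4 kg.
Tool frame: the origin (TCP) lies at the very end of the fingers, on their centre line; the grasp point (between the pads) lies 19 mm behind it (manip.hold_point_z is the distance from the TCP to the grasp point, in m); z points along the fingers, x is the direction in which the jaws open and shut, and the axes are right-handed (so a half turn about z gives the same grasp; the last joint's range is limited). The gripper opens to 85 mm and grips with 20 to 120 N. Pads are 22 mm wide; open, the fingers measure 114 mm over their backs; the gripper's body (76 mm by 85 mm) begins 54 mm behind the grasp point. The pads swing forward as they close: fully open they stand 13 mm farther back than shut.
Start: joints at [1.067, 0.276, 1.505, -0, 1.361, -0.121], TCP at [0.215, 0.533, 0.231] pointing down, gripper open.
Joint ranges: [-2.89, 2.89], [-0.75, 2.08], [0.22, 2.7], [-1.18, 4.32], [0.11, 2.71], [-2.7, 2.7]. Speed limits (rad/s): [2.57, 2.57, 3.14, 3.14, 3.14, 3.14].

### API

Orientations are given as a unit quaternion [w, x, y, z].
In Python, from rig import telemetry, cams, manip, finder gives the robot as it stands. The module is installed in compiled form; this text tells all that it offers.
- The arm moves only by the tool carry_out, never from a script. Its argument "rows" is a list that holds one entry, the list of rows, each a list of 5 numbers: the gripper's target within -1 to 1 (fully open at 1, half-way at 0, shut at -1), then the shift along the world's x, y, z in cm, then the turn about the world's z in rad. A call has 1 to 12 rows; each row shifts and turns the commanded pose from where the row before left it; what a row does not reach is not made up. A row lasts 1/10 s, in which the tool goes at most 50 mm and 8.59 degrees, less where a joint would pass 70% of its speed; a pose out of reach is approached as far as the arm can. A call with a gripper value outside its range is refused whole. The fingers move at their own pace and stop on an object; "force" is the grip in N (left out, the last holds). Time passes only in rows, so rows that do not move let the fingers close. It gives the time, the measured TCP pose, the force and the opening at its end, in the units of the state.
- telemetry.get_state(): the state, without advancing time (a new reading comes with each control period).
- cams.get_image(name): name is "scene" or "top" or "wrist"; returns a dict with "image" (400x640x3 uint8, red, green, blue), "camera_matrix" (3x3 intrinsics, pixels), "eye" and "attitude" of the camera in the world. Camera axes: x right, y down, z forward; pixel columns grow to the right and rows downward; lengths in m; the calibration is good to about 2 mm. A picture is of the moment at which its call begins. There is no depth.
- manip.sign_off(): hands the job in, once; it reports no verdict.
Trained networks look in a picture, given as the dict that the camera call returned (one of the last four; its "shot" number tells which), for a name from the list of things; names that differ only in an ending like _2 or _b are one class to them, and where a whole thing is asked for, a point or a joint stands for the part that bears it (a point fixed in the world has none). Each returns a list of dicts, best first, with "confidence" (0 to 1); they miss things now and then, are a little off and sometimes report something else, mostly with a low value. They report only what shows in the picture. A call takes as long as a camera call. They do not tell look-alikes from the thing itself.
- finder.boxes_of(picture, thing): "xy" ([column, row] in pixels, amid what is visible of it).
The state is a dict: "clock": time; "qpos": joint angles; "qd": joint speeds; "effort": joint torques, N m; "position": TCP position; "ee_rot": TCP orientation; "contact_force": force on the tool from outside, world axes, zero at the start; "moment": the same for the moment, N m; "width": finger opening in m.
Only numpy, scipy, OpenCV 4.12 (cv2) and the standard library are available. Lean on these libraries where they do the work, as an engineer would, in place of code of your own. Each camera call takes 0.05 s, during which the arm holds its last target.

### The job

A plywood nest with a wooden workpiece in its pocket leans in the V-shaped cradle, covered by a black rubber pad. Turn nest and pad over together, keeping the workpiece shut in between them, and set them back down into the cradle so that the pad is now underneath, against the sloping plate, with the nest on top. Then lift the nest off, leaving the workpiece lying on the pad in the cradle, and lay the nest flat on the clear worktop beside the cradle, without disturbing the tool holder, the stop pin or the spare pad.

Things in the scene. Friction and masses are not known exactly. Their poses are not given: they have to be found in the camera images.
- cradle: Fixed metal V-cradle, 90 mm wide, base plate 134 x 110. Origin on the worktop below it; x away from the robot, y left, z up. Its back plate, high (75 mm) on the robot's side, slopes down at 45 deg along (0.707, 0, -0.707) to the V's corner; its supporting face looks along (0.707, 0, 0.707), 70 mm long. Nest, then pad lie on this face, lower ends on the stop plate at the corner
- cradle_corner (a point): Inner corner of the V, mid-width, axes as the cradle's; at (0.030, 0, 0.024) in its frame. The stop plate stands square to the slope here, 46 mm high
- cradle_seat (a point): Where the pad's centre lies once the pad is underneath: 59 mm up the slope from the corner, 8 mm out from the face. Axes as the cradle's
- nest_center (a point): Loose plywood nest, a paddle 124 mm long, 25 thick, 0.16 kg. Point: mid length, width, thickness. y: along it to the neck, z: out of the pocket face. Body 66 wide, y -62 to 32; solid neck 40 wide, y 32 to 62. Pocket 56 x 79, 19 deep, centred at y -15. Starts with its back on the slope. Turned about its length, its neck stays uppermost and its middle plane is 28.5 mm out from the slope
- nest_neck (a point): Centre of the nest's neck (40 wide, 30 long, 25 thick), 47 mm from the nest's middle. Neck and pad end stand about 50 mm past the top of the back plate, free above and below: there both can be pinched together, 41 mm thick in all, by a gripper pointing down the slope. Once turned, the neck alone can be gripped across its 40 mm, above the 66 mm wide pad
- workpiece_center (a point): Loose light wooden block 52 x 75 x 18 mm in the nest's pocket under the pad (hidden at the start), 2 mm play. Point: its centre; y its length, z its thickness, same sense as the nest's z. If the nest is lifted off square to the slope, the block stays on the pad and slides up to 10 mm down to the stop; a nest pulled up the slope drags the block along
- pad_center (a point): Loose black rubber pad 66 x 118 mm, 16 thick, 0.16 kg, covering the nest, lower end on the stop. Point: its centre. y: along it, up the slope; z: out of its grooved face (60 x 112 mm), which lies on the nest at the start and must look up at the end
- tool_holder_center (a point): Bystander: steel tool holder 64 mm wide, standing 110 mm tall, right of the cradle. Point: half-way up
- stop_pin_center (a point): Bystander: steel stop pin 30 mm wide, 63 mm tall, standing beyond the cradle to the left. Point: half-way up
- spare_pad_center (a point): Bystander: a second black rubber pad like the first, flat on the worktop well to the left. Point: its centre. The worktop from 0.09 to 0.24 m left of the cradle's origin, level with it or up to 160 mm nearer the robot, is clear
Things that resemble listed ones, but are neither listed nor needed, are in the scene too. What is shaped like the part that bears pad_center but green is not meant.

How it is judged:
On the way:
1. nest and pad turned over together: pad underneath in the cradle, nest on top of it, workpiece in between (distance between pad_center and cradle_seat below 0.022 m and angle between pad_center's own z axis and vertical between 0.55 and 1 rad and x of workpiece_center in the frame of pad_center between -0.03 and 0.03 m and y of workpiece_center in the frame of pad_center between -0.035 and 0.035 m and z of workpiece_center in the frame of pad_center between 0.01 and 0.026 m and angle between nest_center's own z axis and vertical above 2.1 rad and distance between nest_center and pad_center below 0.032 m and angle between the z axis of nest_center and the z axis of pad_center, either way round below 0.15 rad), for 0.2 s.
At the end, for the whole second after the job is handed in: The pad lies grooved face up on the sloping plate (centre within 22 mm of the seat point); the workpiece, turned over, lies flat on it (within 30 mm across and 35 mm along of its middle); the nest lies flat on the worktop, either face up, its middle over 110 mm from the seat point (distance between pad_center and cradle_seat below 0.022 m and angle between pad_center's own z axis and vertical between 0.55 and 1 rad and x of workpiece_center in the frame of pad_center between -0.03 and 0.03 m and y of workpiece_center in the frame of pad_center between -0.035 and 0.035 m and z of workpiece_center in the frame of pad_center between 0.01 and 0.026 m and angle between workpiece_center's own z axis and vertical above 2 rad and angle between the z axis of workpiece_center and the z axis of pad_center, either way round below 0.2 rad and height (world z) of nest_center below 0.02 m and (angle between nest_center's own z axis and vertical below 0.15 rad or angle between nest_center's own z axis and vertical above 2.99 rad) and horizontal distance between nest_center and cradle_seat above 0.11 m); the robot touches nothing.
It fails at once if nest and pad taken apart before they are turned over (angle between pad_center's own z axis and vertical above 1.3 rad and distance between nest_center and pad_center above 0.05 m).
It fails at once if the workpiece falls out from between them or off the pad (distance between workpiece_center and pad_center above 0.07 m).
It fails at once if the standing tool holder is knocked or shifted (more than 30 mm) (distance of tool_holder_center from where it was at the start of the episode above 0.03 m).
It fails at once if the stop pin is knocked or shifted (more than 30 mm) (distance of stop_pin_center from where it was at the start of the episode above 0.03 m).
It fails at once if the spare pad is knocked or shifted (more than 30 mm) (distance of spare_pad_center from where it was at the start of the episode above 0.03 m).
It also fails if it takes over 67 s, if anything falls off the work surface, if the arm or the gripper's body presses on something with over 40 N, if the wrist force passes 120 N, or if a joint passes its speed limit or range.

## Working session

There is one attempt and no reset: what is moved stays moved. The work goes in short steps, Python scripts to look and compute and a tool call to move; the robot and the scene stay as the last step left them, time stands still between calls to the robot, and variables do not carry over. Pictures are saved under pics/ and viewed, and the job is handed in when it is done.

Besides the shell and the picture viewer there is one more tool, called after "Call:" as a command line: name --argument value ..., lists and objects as JSON in quotes. carry_out: Moves the arm, as the interface text tells. Its arguments: {"type":"object","properties":{"rows":{"type":"array","items":{"type":"array","items":{"type":"array","items":{"type":"number"}}}},"force":{"type":"number"}},"required":["rows"]}

```bash
ls; mkdir -p pics
python3 - <<'E'
from rig import telemetry,cams,manip,finder
import cv2
s=telemetry.get_state();print(s); print(dir(manip),manip.hold_point_z,dir(telemetry),dir(finder))
for n in ["scene","top","wrist"]:
    p=cams.get_image(n);cv2.imwrite(f"pics/{n}0.png",p["image"][:,:,::-1]);print(n,p["camera_matrix"].tolist(),p["eye"],p["attitude"],p["shot"])
    for t in ["cradle","nest_center","pad_center","tool_holder_center","stop_pin_center","spare_pad_center"]:
        print(t,[(b["confidence"],b["xy"]) for b in finder.boxes_of(p,t)][:4])
print(telemetry.get_state()["clock"])
E
```

```text
pics
{'clock': 0.0, 'qpos': array([ 1.06698907e+00,  2.76621332e-01,  1.50617838e+00, -1.27469428e-05,
        1.36071001e+00, -1.20975943e-01]), 'qd': array([-0.00034415, -0.00014335, -0.00070877, -0.00027641, -0.00029318,
       -0.00013681]), 'effort': array([ 5.36019706e-04, -4.16772366e+01, -2.45806700e+01, -4.01879106e-04,
        1.11515424e-02, -2.55236046e-05]), 'position': array([0.21451755, 0.53288936, 0.23040668]), 'ee_rot': array([ 4.42221900e-04,  8.28717255e-01,  5.59666680e-01, -8.50449911e-04]), 'contact_force': array([ 0.2364652 , -0.43480172,  0.36381843]), 'moment': array([0.01831388, 0.02715664, 0.0566373 ]), 'width': 0.08547839864181157}
['MotionError', '__class__', '__delattr__', '__dict__', '__dir__', '__doc__', '__eq__', '__format__', '__ge__', '__getattribute__', '__getstate__', '__gt__', '__hash__', '__init__', '__init_subclass__', '__le__', '__lt__', '__module__', '__ne__', '__new__', '__reduce__', '__reduce_ex__', '__repr__', '__setattr__', '__sizeof__', '__str__', '__subclasshook__', '__weakref__', 'hold_point_z', 'sign_off'] 0.0187 ['__class__', '__dela
[... 1251 characters left out ...]
3129987], [0.0, 370.51769300599784, 204.98828080384757], [0.0, 0.0, 1.0]] [ 0.5081835  -0.04518472  1.15640505] [-0.03518274  0.70907057 -0.70396564  0.02033411] 2
cradle [(0.8, [340.7, 206.3])]
nest_center [(0.56, [353.3, 234.6])]
pad_center [(0.77, [352.3, 215.6]), (0.65, [400.7, 219.4])]
tool_holder_center [(0.82, [450.7, 245.2])]
stop_pin_center []
spare_pad_center [(0.59, [218.3, 214.0])]
wrist [[297.0435608588739, 0.0, 315.18338406778236], [0.0, 297.0435608588739, 199.20002238299563], [0.0, 0.0, 1.0]] [0.1514792  0.55901715 0.37416356] [0.11176499 0.82088205 0.55493439 0.07555837] 3
cradle []
nest_center []
pad_center []
tool_holder_center []
stop_pin_center []
spare_pad_center []
1.05
```

View pics/scene0.png

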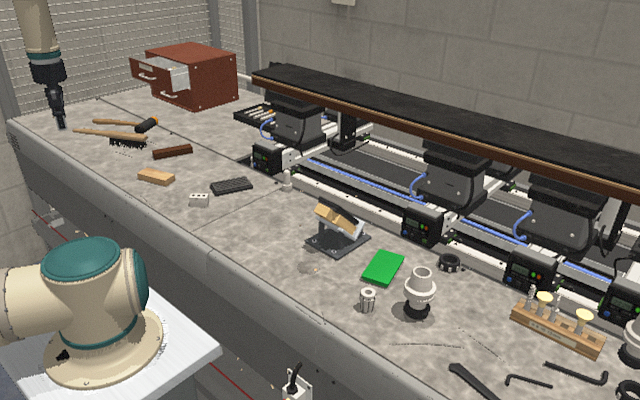

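View pics/top0.png

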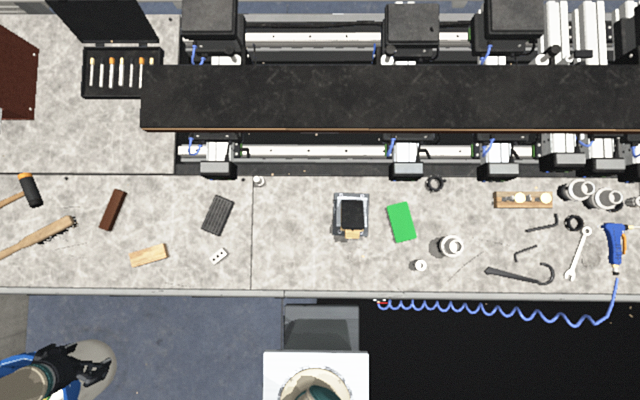

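Run:
```python
import cv2
a=cv2.imread('pics/top0.png')[140:300,270:490];b=cv2.imread('pics/scene0.png')[130:350,200:480]
cv2.imwrite('pics/tc.png',cv2.resize(a,None,fx=3.5,fy=3.5,interpolation=2));cv2.imwrite('pics/sc.png',cv2.resize(b,None,fx=2.7,fy=2.7,interpolation=2))
```

```text
(no output)
```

View pics/tc.png

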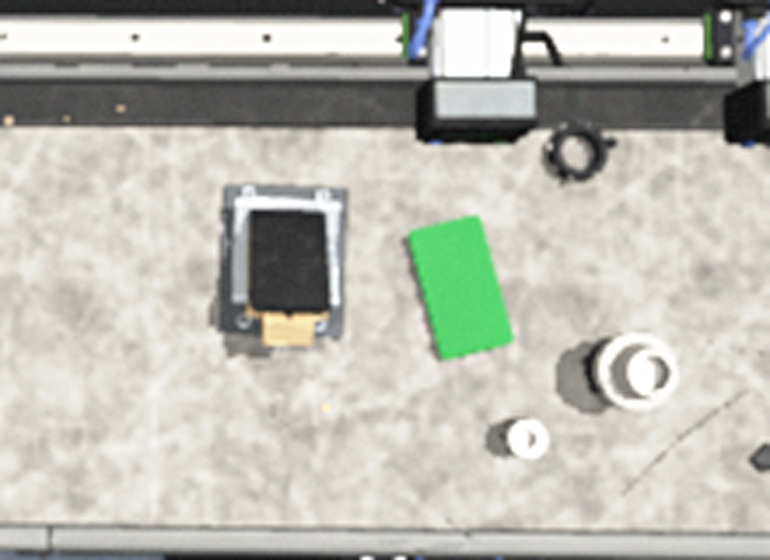

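View pics/sc.png

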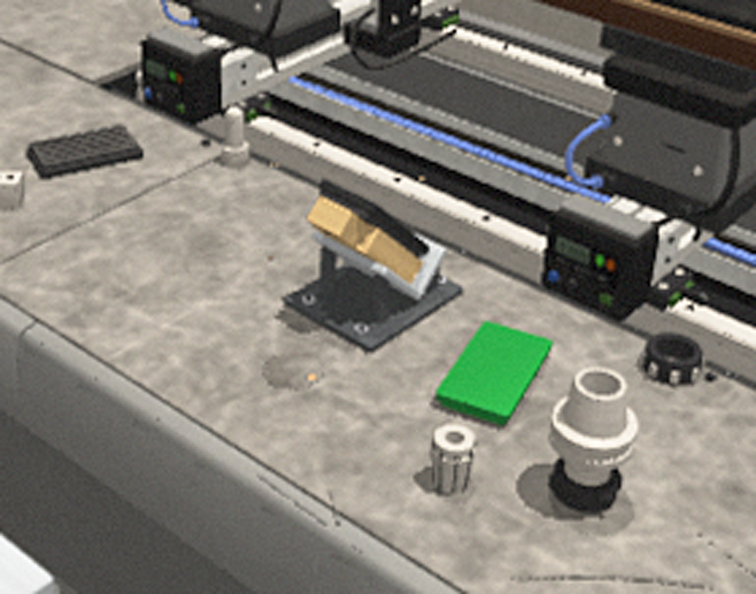

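```bash
cat > h.py <<'E'
import numpy as np, cv2
from scipy.spatial.transform import Rotation as R
def rot(q): return R.from_quat([q[1],q[2],q[3],q[0]]).as_matrix()
def proj(p,X):
    A=rot(p["attitude"]); c=(np.asarray(X)-p["eye"])@A; k=p["camera_matrix"]
    return c[...,:2]/c[...,2:]*[k[0,0],k[1,1]]+[k[0,2],k[1,2]]
def ray_z(p,uv,z):
    k=p["camera_matrix"];A=rot(p["attitude"]);d=A@np.array([(uv[0]-k[0,2])/k[0,0],(uv[1]-k[1,2])/k[1,1],1])
    e=np.asarray(p["eye"]);return e+d*(z-e[2])/d[2]
def snap(n,f):
    from rig import cams
    import pickle
    p=cams.get_image(n); pickle.dump({k:p[k] for k in p},open(f"pics/{f}.pkl","wb")); cv2.imwrite(f"pics/{f}.png",p["image"][:,:,::-1]); return p
def box(o,u0,u1,n0,n1,w,yaw):  # slab in cradle coords, mm from corner -> world
    s=2**-.5;P=[]
    for u in(u0,u1):
        for n in(n0,n1):
            for y in(-w/2,w/2): P.append([.030+(-u+n)*s/1e3,y/1e3,.024+(u+n)*s/1e3])
    return cr(o,yaw,P)
def cr(o,yaw,P):
    c,s=np.cos(yaw),np.sin(yaw);P=np.asarray(P);return np.c_[o[0]+c*P[:,0]-s*P[:,1],o[1]+s*P[:,0]+c*P[:,1],P[:,2]]
def drawbox(im,p,B,col,sc=1,off=(0,0)):
    q=((proj(p,B)-off)*sc).round().astype(int)
    for a,b in[(0,1),(2,3),(4,5),(6,7),(0,2),(1,3),(4,6),(5,7),(0,4),(1,5),(2,6),(3,7)]: cv2.line(im,tuple(map(int,q[a])),tuple(map(int,q[b])),col,1)
E
python3 - <<'E'
from h import *
from rig import cams
p=snap("top","t1")
for uv in [(224/3.5+270,186/3.5+140),(347/3.5+270,188/3.5+140),(344/3.5+270,342/3.5+140),(218/3.5+270,332/3.5+140)]: print(ray_z(p,uv,.008).round(4))
E
```

```text
[ 0.6357 -0.0514  0.008 ]
[ 0.6345 -0.1606  0.008 ]
[ 0.4982 -0.1578  0.008 ]
[ 0.5061 -0.0469  0.008 ]
```

Call:
carry_out --rows '[[[1,0,-4.5,1,0],[1,1,-4.8,1,0],[1,1,-4.8,1,0],[1,1,-4.8,1,0],[1,1.5,-4.7,1,0],[1,1.5,-4.7,0.5,0],[1,1.5,-4.7,0,-0.1],[1,1.5,-4.7,0,-0.1],[1,1.5,-4.7,0,-0.1],[1,1.5,-4.7,0,-0.1],[1,1.5,-4.7,0,-0.1],[1,1.5,-4.7,0,-0.1]]]'

```text
clock: 2.3
position: [0.3648, -0.0332, 0.2867]
ee_rot: [0.0, 0.958, 0.288, 0.001]
contact_force: [1.0, 1.5, -0.5]
width: 0.0858
```

Call:
carry_out --rows '[[[1,2.75,-2.28,0,-0.1],[1,2.75,-2.28,0,-0.1],[1,2.75,-2.28,0,-0.1],[1,2.75,-2.28,0,-0.1],[1,2.75,-2.28,0,-0.1],[1,2.75,-2.3,0,-0.1],[1,0,0,0,0],[1,0,0,0,0]]]'

```text
clock: 3.1
position: [0.5296, -0.1683, 0.2855]
ee_rot: [-0.001, 1.0, -0.006, -0.001]
contact_force: [-0.1, -0.3, 0.2]
width: 0.0851
```

Run:
```python
from h import *
from rig import telemetry
s=telemetry.get_state();print(s["position"],s["ee_rot"],s["qpos"])
snap("wrist","w1")
```

```text
[ 0.52956807 -0.16834362  0.28550345] [-5.15851774e-04  9.99981819e-01 -5.94661547e-03 -8.55917755e-04] [-4.33156965e-01  2.22247600e-01  1.44581670e+00  2.30755211e-04
  1.47551381e+00 -4.21285840e-01]
```

View pics/w1.png

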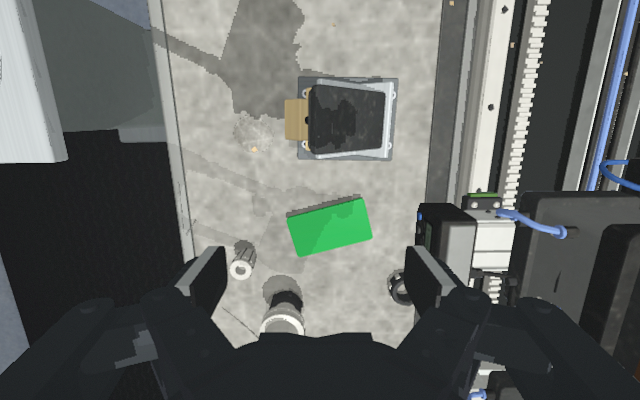

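```bash
cat > ov.py <<'E'
from h import *
import pickle,sys
def ov(f,o,yaw,off,sz,sc,out,extra=True):
    p=pickle.load(open(f"pics/{f}.pkl","rb"));im=p["image"][:,:,::-1][off[1]:off[1]+sz[1],off[0]:off[0]+sz[0]].copy()
    im=cv2.resize(im,None,fx=sc,fy=sc,interpolation=cv2.INTER_CUBIC);im2=im.copy()
    B=cr(o,yaw,[[x,y,z] for x in(-.067,.067) for y in(-.055,.055) for z in(0.0,.008)])
    if extra:
        drawbox(im2,p,box(o,0,118,25,41,66,yaw),(255,255,0),sc,off)
        drawbox(im2,p,box(o,94,124,0,25,40,yaw),(0,200,0),sc,off)
    drawbox(im2,p,B,(0,0,255),sc,off)
    drawbox(im2,p,box(o,0,70,-6,0,90,yaw),(255,0,255),sc,off)
    drawbox(im2,p,box(o,-6,0,0,46,90,yaw),(255,0,255),sc,off)
    cv2.imwrite(out,np.hstack([im,im2]))
E
python3 - <<'E'
from ov import *
ov("w1",(.568,-.105),-.02,(270,60),(145,120),2.7,"pics/w1o.png")
E
```

```text
(no output)
```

View pics/w1o.png

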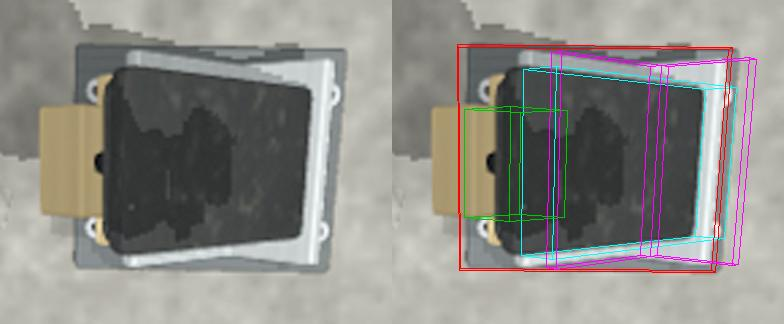

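```bash
sed -i 's/for x in(-.067,.067)/for x in(-.067+bx,.067+bx)/; s/extra=True/extra=True,bx=.014/' ov.py
python3 - <<'E'
from ov import *
ov("w1",(.557,-.105),-.012,(270,60),(145,120),2.7,"pics/w1o.png")
ov("t1",(.557,-.105),-.012,(320,180),(65,75),5,"pics/t1o.png")
E
```

```text
(no output)
```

View pics/w1o.png

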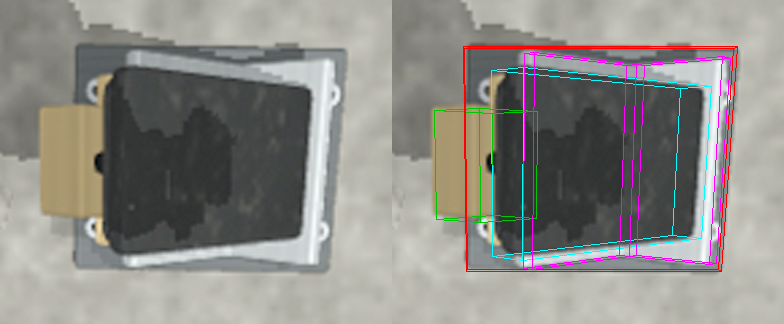

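View pics/t1o.png

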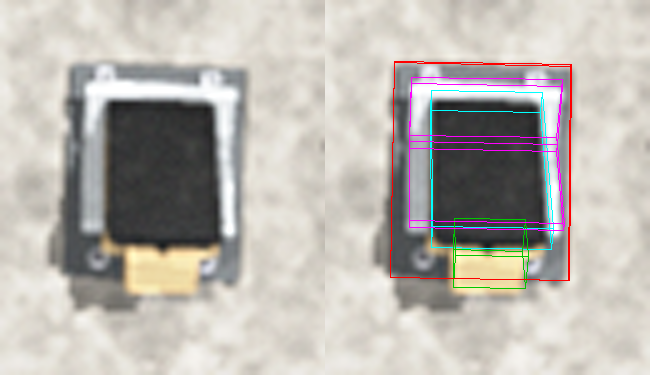

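Call:
carry_out --rows '[[[1,0.3,3.2,0,0],[1,0.3,3.2,0,0],[1,0,0,-4,0],[1,0,0,-4,0],[1,0,0,-4,0],[1,0,0,-4,0],[1,0,0,-2,0],[1,0,0,-1.5,0],[1,0,0,0,0],[1,0,0,0,0]]]'

```text
clock: 4.15
position: [0.5353, -0.1036, 0.0921]
ee_rot: [0.0, 1.0, -0.006, 0.0]
contact_force: [0.6, 0.2, -0.3]
width: 0.0851
```

Run:
```python
from h import *
from rig import telemetry
snap("wrist","w2");p=snap("scene","s2")
im=p["image"][130:300,220:440,::-1];cv2.imwrite("pics/s2c.png",cv2.resize(im,None,fx=3.5,fy=3.5,interpolation=2))
s=telemetry.get_state();print(s["position"],s["qpos"])
```

```text
[ 0.53628033 -0.10410267  0.09278448] [-3.19156881e-01  3.46160615e-01  1.77545597e+00  6.80082283e-05
  1.01721264e+00 -3.07706215e-01]
```

View pics/w2.png

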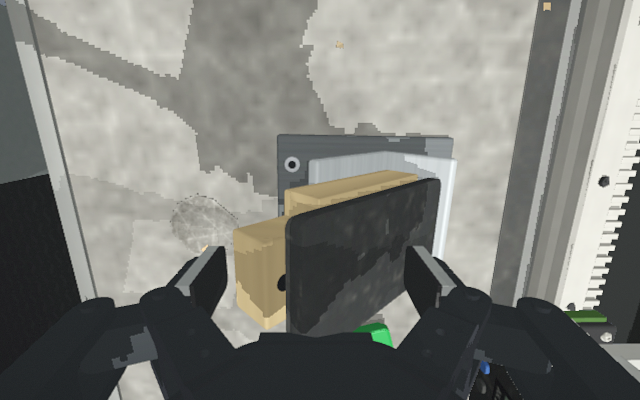

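View pics/s2c.png

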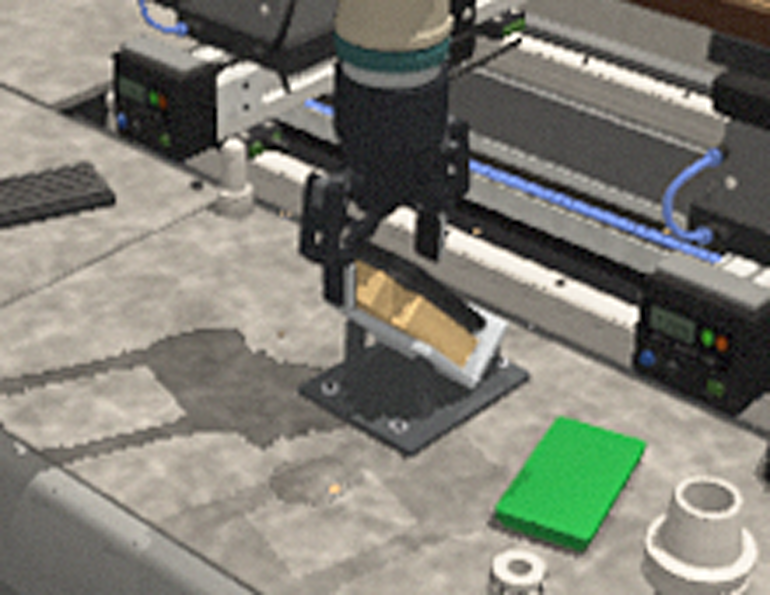

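Call:
carry_out --rows '[[[1,0,0,-0.7,0],[1,0.4,0,0,0],[1,0.4,0,0,0],[1,0.4,0,0.4,0],[1,0.4,0,0.5,0],[1,0.4,0,0.5,0],[1,0.4,0,0.5,0],[1,0,0,0,0]]]'

```text
clock: 5.05
position: [0.5584, -0.1042, 0.1038]
ee_rot: [0.0, 1.0, -0.006, -0.002]
contact_force: [-5.5, 0.2, 3.8]
width: 0.0852
```

```bash
cat > look.py <<'E'
from h import *
import sys
from rig import telemetry
n=sys.argv[1]
w=snap("wrist","w"+n);p=snap("scene","s"+n)
im=cv2.resize(p["image"][130:270,270:410,::-1],(560,560),interpolation=2)
wi=cv2.resize(w["image"][:,:,::-1][100:380,150:500],None,fx=1,fy=1)
out=np.zeros((560,800,3),np.uint8)
cv2.imwrite(f"pics/sc{n}.png",im);cv2.imwrite(f"pics/wc{n}.png",wi)
s=telemetry.get_state();print(s["clock"],s["position"].round(4),s["qpos"].round(3),s["contact_force"].round(1),s["width"])
E
python3 look.py 3
```

```text
5.15 [ 0.5582 -0.1041  0.1032] [-3.060e-01  3.670e-01  1.710e+00 -1.000e-03  1.068e+00 -2.940e-01] [-5.1 -0.3  3.7] 0.08555161900002031
```

View pics/sc3.png

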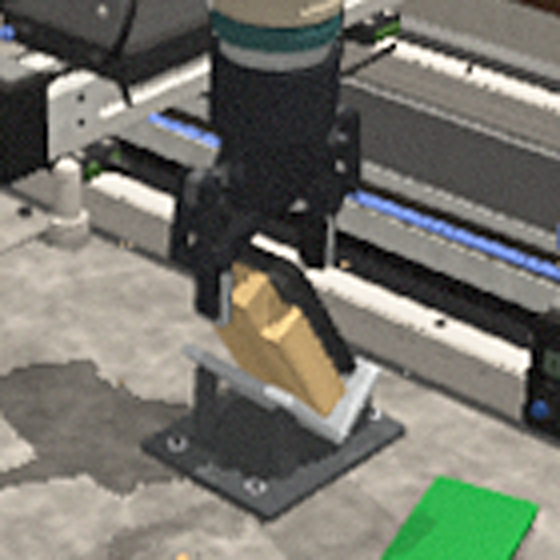

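View pics/wc3.png

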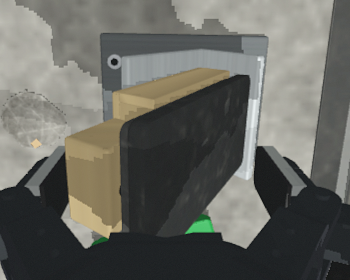

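Call:
carry_out --rows '[[[1,0.4,0,0.35,0],[1,0.4,0,0.3,0],[1,0.4,0,0.3,0],[1,0.4,0,0.3,0],[1,0.4,0,0.3,0],[1,0.4,0,0.3,0],[1,0,0,0,0]]]'

```text
clock: 5.85
position: [0.5852, -0.1043, 0.1222]
ee_rot: [0.0, 1.0, -0.006, 0.001]
contact_force: [0.4, 0.7, -0.0]
width: 0.0854
```

```bash
python3 look.py 4
```

```text
5.95 [ 0.5841 -0.1042  0.1217] [-0.294  0.381  1.632  0.     1.127 -0.282] [-0.   0.1  0.1] 0.08508315009577255
```

View pics/sc4.png

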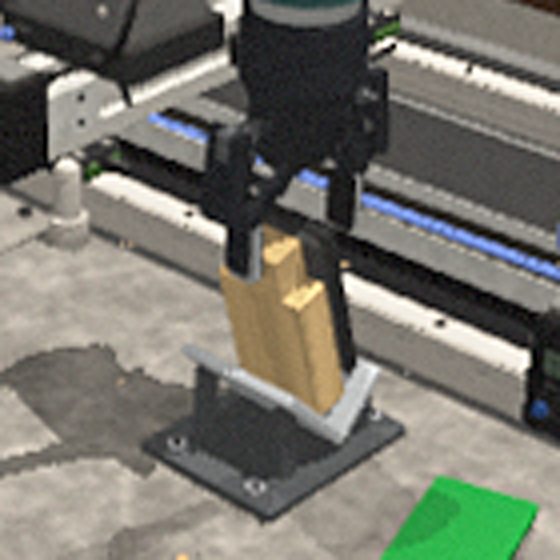

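View pics/wc4.png

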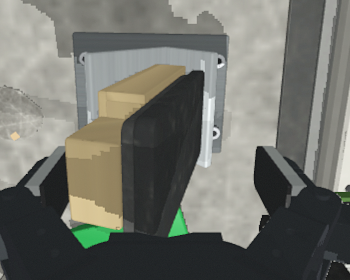

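Call:
carry_out --force 20 --rows '[[[0.7,0,0,0,0],[0.5,0.1,0,0,0],[0.3,0.1,0,0,0],[0.2,0.1,0,0,0],[0.1,0,0,0,0],[0.1,0,0,0,0],[0.1,0,0,0,0]]]'

```text
clock: 6.65
position: [0.5868, -0.1042, 0.1218]
ee_rot: [0.0, 1.0, -0.006, 0.0]
contact_force: [-0.1, -0.9, 0.2]
width: 0.047
```

```bash
python3 look.py 5
```

```text
6.75 [ 0.5868 -0.1042  0.1217] [-0.292  0.385  1.626  0.     1.13  -0.281] [-0.7 -0.3  0.4] 0.047139266751908056
```

View pics/sc5.png

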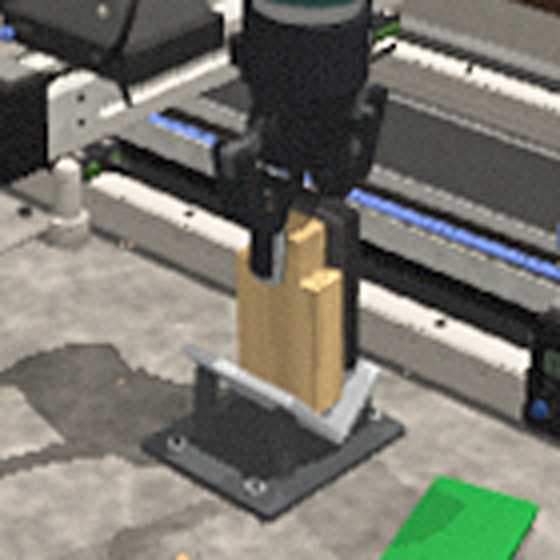

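View pics/wc5.png

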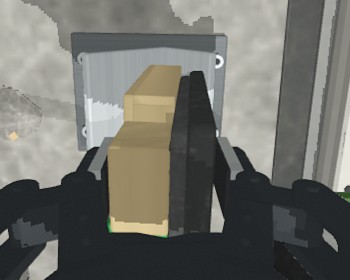

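Call:
carry_out --force 60 --rows '[[[0,0,0,0,0],[-0.2,0,0,0,0],[-0.5,0,0,0,0],[-1,0,0,0,0],[-1,0,0,0,0]]]'

```text
clock: 7.25
position: [0.5888, -0.1044, 0.1226]
ee_rot: [0.0, 1.0, -0.006, 0.002]
contact_force: [6.0, 0.0, 2.3]
width: 0.0409
```

```bash
python3 look.py 6
```

```text
7.35 [ 0.5888 -0.1043  0.1226] [-2.920e-01  3.850e-01  1.624e+00  1.000e-03  1.128e+00 -2.800e-01] [5.  0.4 2.5] 0.041026328045574635
```

View pics/sc6.png

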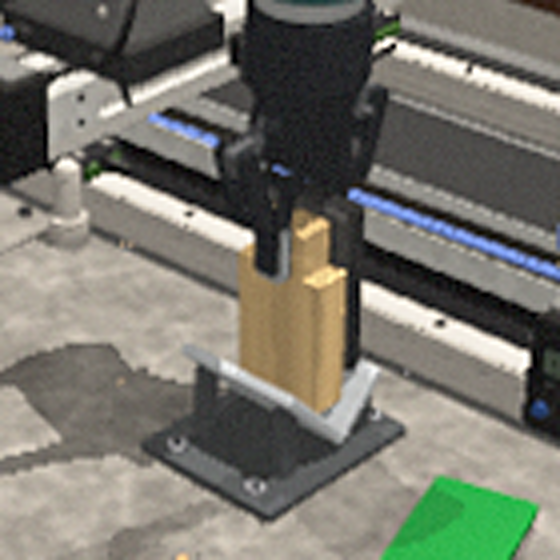

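View pics/wc6.png

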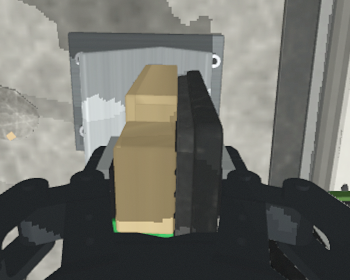

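Call:
carry_out --rows '[[[-1,0,0,1,0],[-1,0,0,1.5,0],[-1,0,0,2,0],[-1,0,0,2,0],[-1,0,0,2,0],[-1,0,0,1.5,0],[-1,0,0,0,0]]]'

```text
clock: 8.05
position: [0.5854, -0.1043, 0.2225]
ee_rot: [0.0, 1.0, -0.006, -0.001]
contact_force: [0.7, -0.7, -3.1]
width: 0.0407
```

```bash
python3 look.py 7
```

```text
8.15 [ 0.5847 -0.1039  0.2202] [-2.930e-01  3.130e-01  1.479e+00 -1.000e-03  1.355e+00 -2.810e-01] [-0.6  1.3 -5.3] 0.04048454271715374
```

View pics/sc7.png

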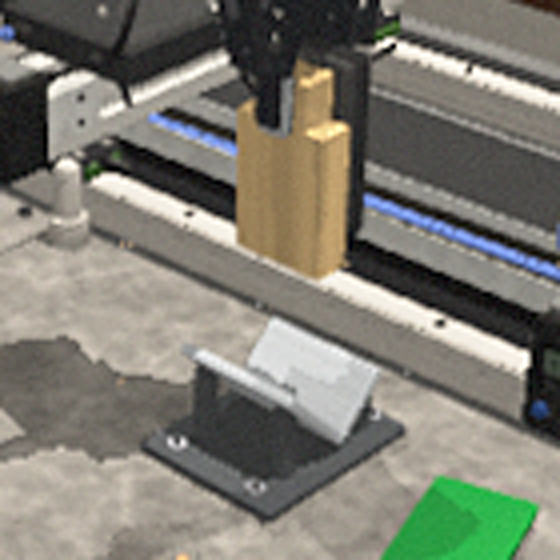

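View pics/wc7.png

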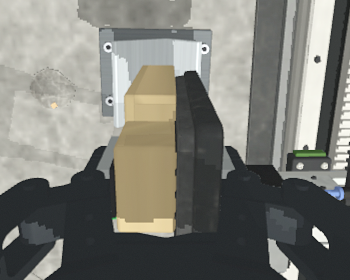

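Run:
```python
from h import *
import pickle
p=pickle.load(open("pics/s7.pkl","rb"));off=(300,120);sc=7
im=cv2.resize(p["image"][120:205,300:400,::-1],None,fx=sc,fy=sc,interpolation=2)
def bx(x0,x1,y0,y1,z0,z1): return np.array([[x,y,z] for x in(x0,x1) for y in(y0,y1) for z in(z0,z1)])
drawbox(im,p,bx(.5642,.5892,-.137,-.071,.140,.234),(0,0,255),sc,off)
drawbox(im,p,bx(.5642,.5892,-.124,-.084,.234,.264),(0,0,255),sc,off)
drawbox(im,p,bx(.5892,.6052,-.137,-.071,.149,.267),(255,255,0),sc,off)
cv2.imwrite("pics/o7.png",im)
```

```text
(no output)
```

View pics/o7.png

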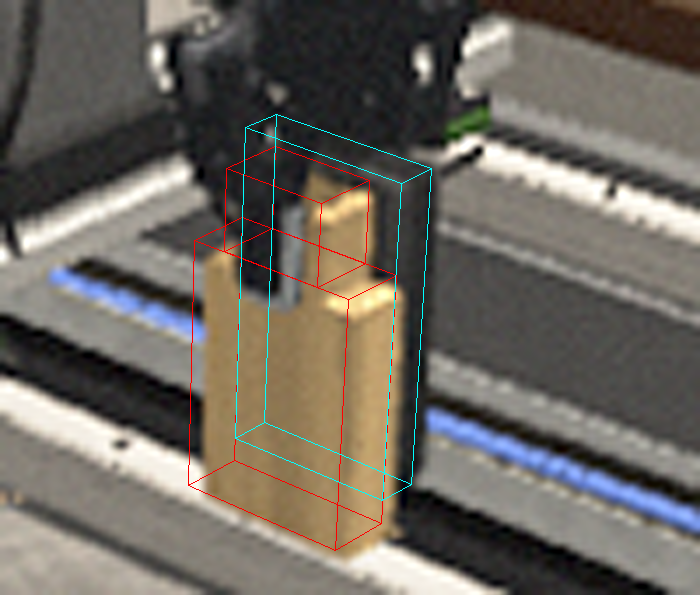

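Call:
carry_out --rows '[[[-1,0,0,0,-0.1],[-1,0,0,0,-0.14],[-1,0,0,0,-0.145],[-1,0,0,0,-0.145],[-1,0,0,0,-0.145],[-1,0,0,0,-0.145],[-1,0,0,0,-0.145],[-1,0,0,0,-0.145],[-1,0,0,0,-0.145],[-1,0,0,0,-0.145],[-1,0,0,0,-0.145]]]'

```text
clock: 9.25
position: [0.5847, -0.1038, 0.2193]
ee_rot: [0.002, 0.71, -0.704, -0.003]
contact_force: [-0.1, 0.0, -3.6]
width: 0.0407
```

Call:
carry_out --rows '[[[-1,0,0,0,-0.145],[-1,0,0,0,-0.145],[-1,0,0,0,-0.145],[-1,0,0,0,-0.145],[-1,0,0,0,-0.145],[-1,0,0,0,-0.145],[-1,0,0,0,-0.145],[-1,0,0,0,-0.145],[-1,0,0,0,-0.145],[-1,0,0,0,-0.1],[-1,0,0,0,0]]]'

```text
clock: 10.35
position: [0.5849, -0.1038, 0.2196]
ee_rot: [-0.003, -0.09, 0.996, 0.001]
contact_force: [0.2, -0.2, -3.7]
width: 0.0408
```

```bash
python3 look.py 8; python3 -c "
from rig import telemetry;print(telemetry.get_state()['ee_rot'])"
```

```text
10.45 [ 0.5855 -0.1039  0.2202] [-0.292  0.314  1.478 -0.     1.354  2.667] [-0.1 -0.1 -3.8] 0.040647113376465316
[-1.83141993e-03 -9.07552748e-02  9.95871373e-01  5.77638363e-04]
```

View pics/sc8.png

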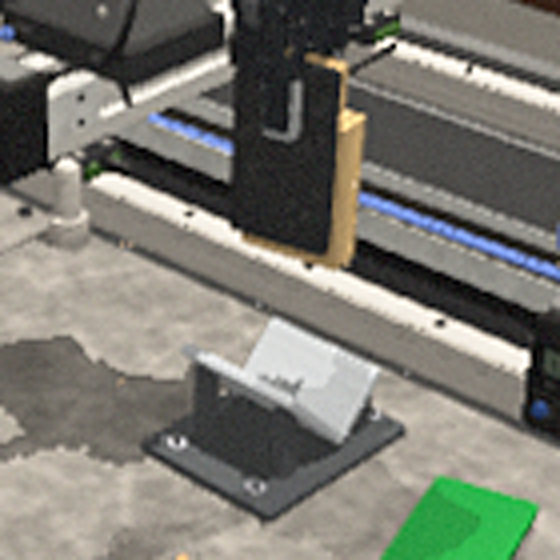

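View pics/w8.png

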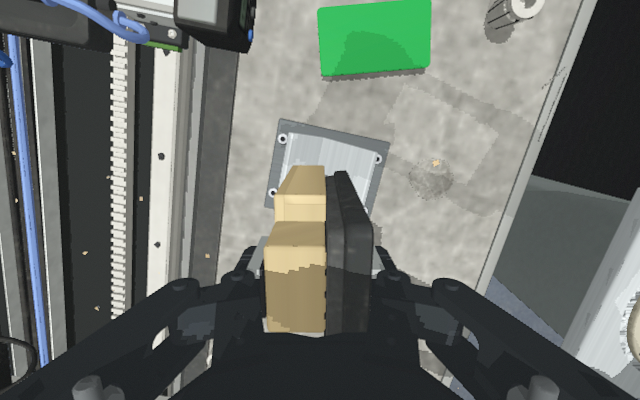

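Call:
carry_out --rows '[[[-1,-0.2,0,-2,0],[-1,-0.15,0,-2,0],[-1,0,0,-2,0],[-1,0,0,-1.5,0],[-1,0,0,-0.8,0],[-1,0,0,-0.5,0],[-1,0,0,-0.2,0],[-1,0,0,0,0]]]'

```text
clock: 11.25
position: [0.5828, -0.1041, 0.1322]
ee_rot: [-0.0, -0.09, 0.996, 0.0]
contact_force: [-1.9, 0.2, -2.1]
width: 0.0404
```

```bash
python3 look.py 9
```

```text
11.35 [ 0.5828 -0.1041  0.1322] [-0.294  0.371  1.62  -0.     1.151  2.668] [-2.2  0.  -2. ] 0.0405201177663778
```

View pics/sc9.png

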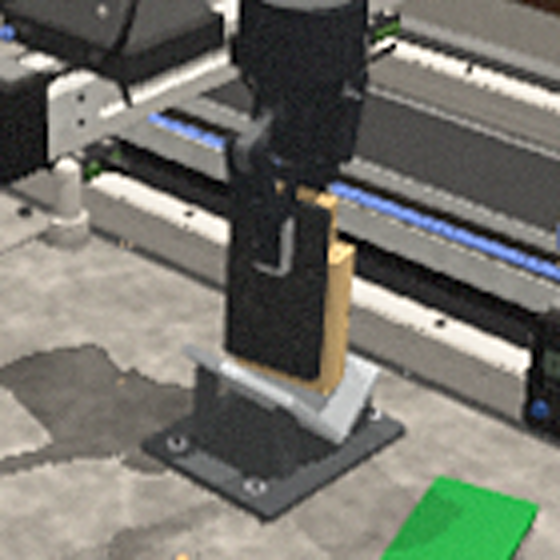

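View pics/w9.png

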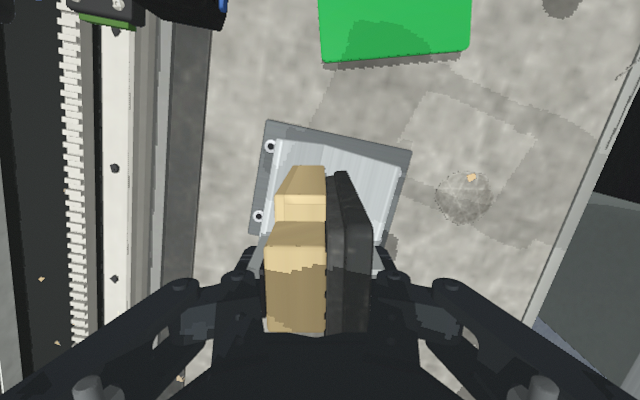

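Call:
carry_out --rows '[[[-1,-0.3,0,-0.2,0],[-1,-0.3,0,-0.3,0],[-1,0,0,-0.2,0],[-1,0,0,0,0]]]'

```text
clock: 11.75
position: [0.5788, -0.1047, 0.1278]
ee_rot: [0.003, -0.089, 0.996, -0.001]
contact_force: [-2.6, 0.1, 11.1]
width: 0.0408
```

Call:
carry_out --force 20 --rows '[[[0.02,0,0,0,0],[0.06,-0.1,0,0,0],[0.1,-0.2,0,0,0],[0.12,-0.2,0,0,0],[0.12,0,0,0,0]]]'

```text
clock: 12.25
position: [0.5718, -0.1041, 0.1246]
ee_rot: [-0.0, -0.09, 0.996, 0.0]
contact_force: [0.5, 1.0, -0.0]
width: 0.0477
```

```bash
python3 look.py 10
```

```text
12.35 [ 0.5719 -0.1041  0.1245] [-0.3    0.363  1.654 -0.     1.125  2.662] [0.1 0.8 0.4] 0.048050217695084274
```

View pics/sc10.png

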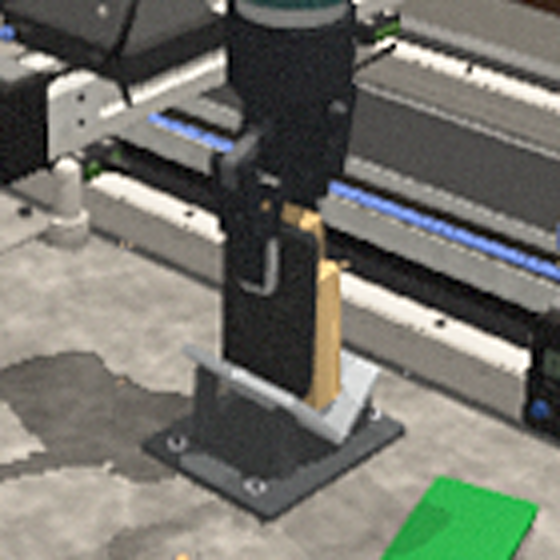

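View pics/w10.png

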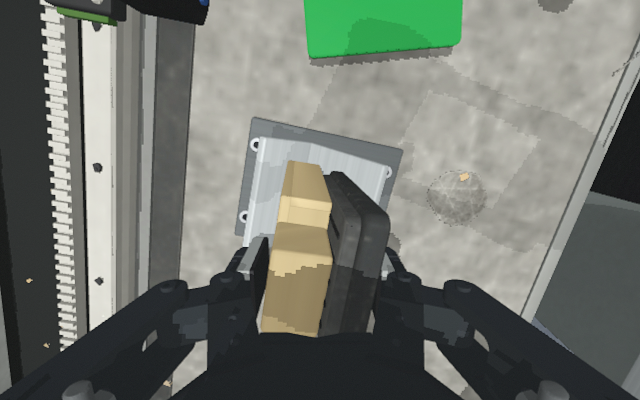

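Call:
carry_out --rows '[[[0.2,-0.25,0,0,0],[0.27,-0.25,0,-0.2,0],[0.34,-0.25,0,-0.3,0],[0.41,-0.25,0,-0.3,0],[0.48,-0.25,0,-0.3,0],[0.54,-0.25,0,-0.3,0],[0.54,0,0,0,0]]]'

```text
clock: 13.05
position: [0.5561, -0.104, 0.1101]
ee_rot: [-0.001, -0.09, 0.996, 0.0]
contact_force: [-0.4, -0.8, 0.4]
width: 0.0658
```

```bash
python3 look.py 11
```

```text
13.15 [ 0.5567 -0.1041  0.1105] [-0.308  0.356  1.706 -0.     1.081  2.654] [-0.4  0.8  0.7] 0.06570183163293214
```

View pics/sc11.png

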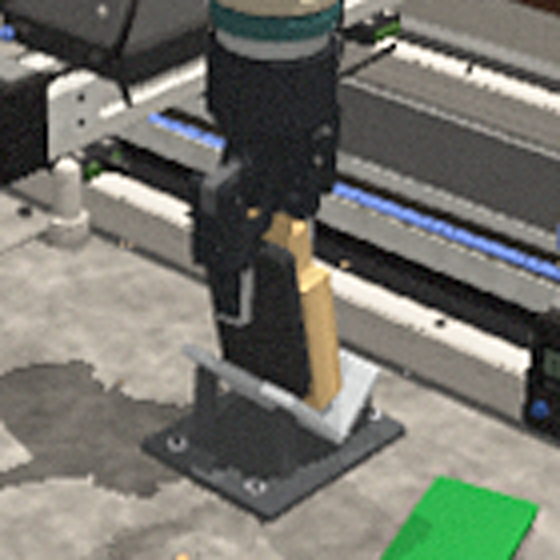

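View pics/w11.png

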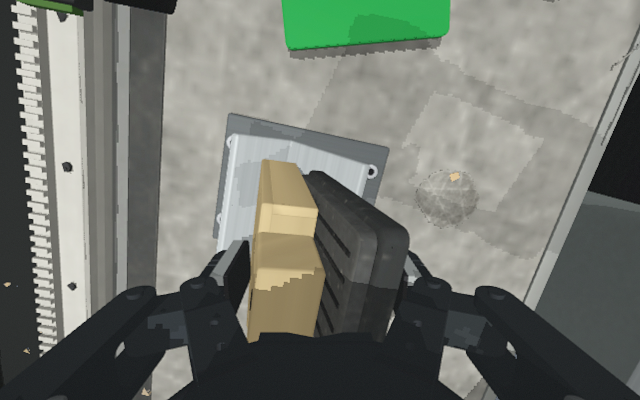

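Call:
carry_out --force 20 --rows '[[[0.4,0,0,0.2,0],[0.25,0,0,0.2,0],[0.12,0,0,0,0],[0.12,0,0,0,0]]]'

```text
clock: 13.55
position: [0.562, -0.1052, 0.1167]
ee_rot: [0.005, -0.089, 0.996, -0.002]
contact_force: [5.9, -1.2, 2.1]
width: 0.0497
```

```bash
python3 look.py 12
```

```text
13.65 [ 0.562  -0.1053  0.1168] [-3.080e-01  3.520e-01  1.695e+00  1.000e-03  1.084e+00  2.655e+00] [ 6.3 -0.7  3. ] 0.049943762963091165
```

View pics/w12.png

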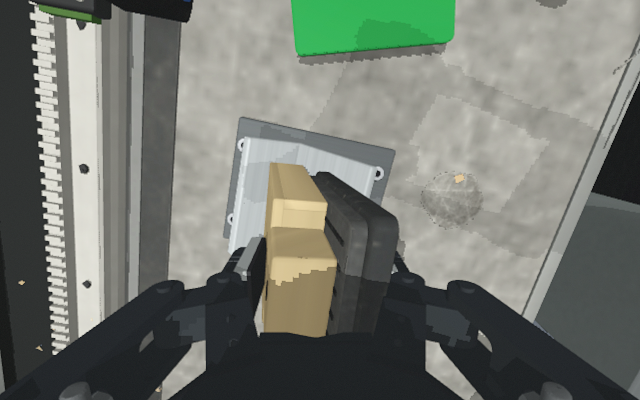

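View pics/sc12.png

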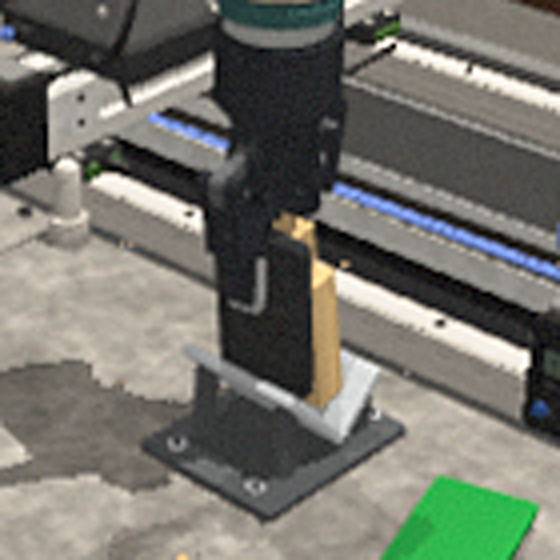

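Call:
carry_out --rows '[[[0.18,0,0,0.6,0],[0.2,-0.2,0,0.4,0],[0.2,-0.4,0,0,0],[0.2,-0.4,0,0,0],[0.2,-0.4,0,0,0],[0.2,0,0,0,0]]]'

```text
clock: 14.25
position: [0.5496, -0.1047, 0.1273]
ee_rot: [0.008, -0.089, 0.996, -0.001]
contact_force: [10.9, 0.9, 1.3]
width: 0.0512
```

```bash
python3 look.py 13
```

```text
14.35 [ 0.5496 -0.1048  0.1273] [-0.315  0.323  1.711  0.004  1.092  2.647] [10.2  0.8  1.1] 0.051534682286441674
```

View pics/w13.png

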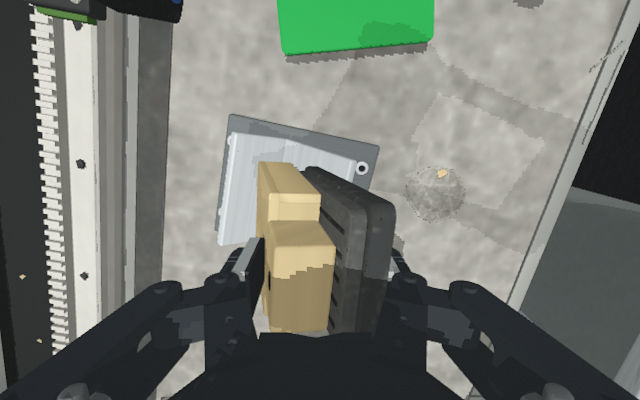

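View pics/sc13.png

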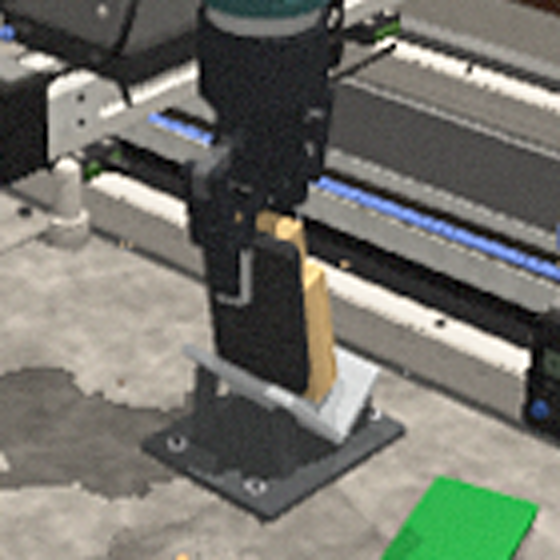

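Call:
carry_out --rows '[[[0.22,0,0,0.4,0],[0.24,0,0,0.4,0],[0.26,0,0,0.3,0],[0.26,0,0,0,0]]]'

```text
clock: 14.75
position: [0.542, -0.1042, 0.1357]
ee_rot: [-0.001, -0.09, 0.996, -0.0]
contact_force: [1.8, -1.5, -0.9]
width: 0.054
```

```bash
python3 look.py 14
```

```text
14.85 [ 0.5422 -0.1043  0.1355] [-3.150e-01  3.140e-01  1.702e+00 -1.000e-03  1.127e+00  2.647e+00] [ 1.7 -0.8 -0.8] 0.05408977133633926
```

View pics/w14.png

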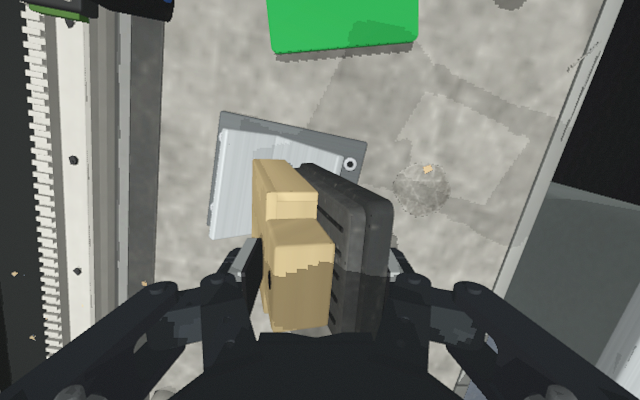

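View pics/sc14.png

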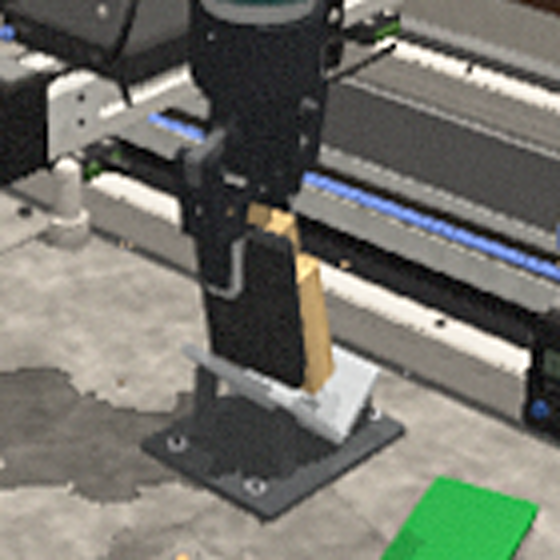

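Call:
carry_out --rows '[[[0.3,-0.4,0,0,0],[0.34,-0.4,0,0,0],[0.38,-0.4,0,0,0],[0.42,-0.4,0,0,0],[0.42,0,0,0,0]]]'

```text
clock: 15.35
position: [0.5259, -0.1039, 0.1357]
ee_rot: [-0.001, -0.09, 0.996, 0.0]
contact_force: [-1.7, 0.5, -0.5]
width: 0.0605
```

```bash
python3 look.py 15
```

```text
15.45 [ 0.5267 -0.1041  0.1358] [-0.325  0.292  1.735 -0.     1.116  2.637] [-0.1  0.6 -0.4] 0.06069853339695315
```

View pics/w15.png

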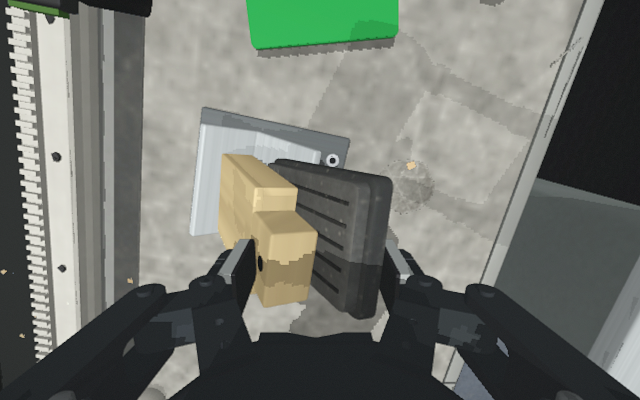

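View pics/sc15.png

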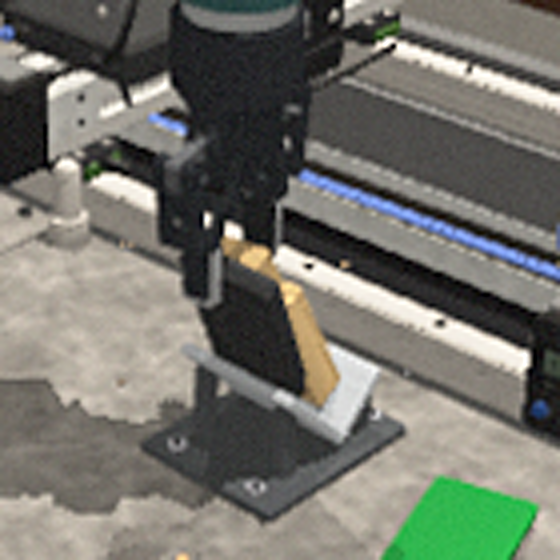

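Call:
carry_out --rows '[[[0.44,-0.4,0,0,0],[0.46,-0.4,0,-0.1,0],[0.48,-0.4,0,-0.2,0],[0.5,-0.4,0,-0.2,0],[0.5,-0.3,0,-0.2,0],[0.5,0,0,0,0]]]'

```text
clock: 16.05
position: [0.507, -0.104, 0.1282]
ee_rot: [-0.001, -0.09, 0.996, 0.0]
contact_force: [-1.0, 0.1, -0.2]
width: 0.0636
```

```bash
python3 look.py 16
```

```text
16.15 [ 0.5076 -0.1041  0.1285] [-0.336  0.273  1.784 -0.     1.086  2.626] [-1.1 -0.3  0.4] 0.06400655723167378
```

View pics/w16.png

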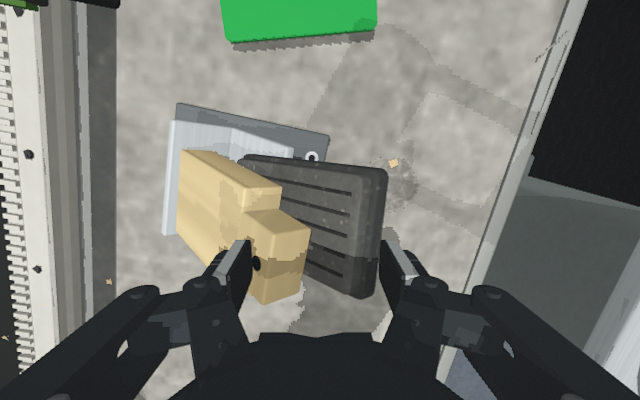

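View pics/sc16.png

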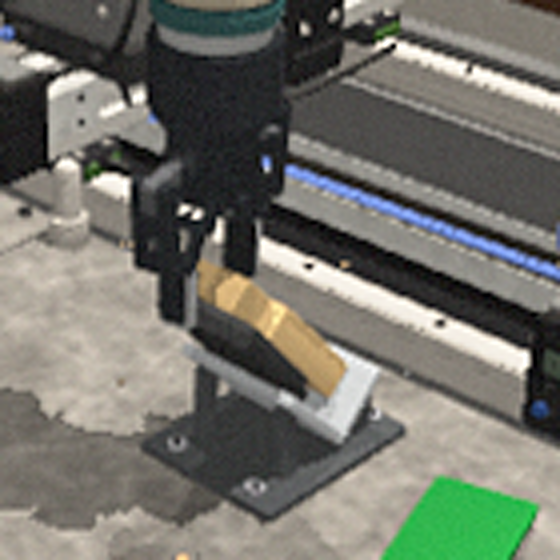

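Call:
carry_out --rows '[[[0.65,-0.3,0,0,0],[0.8,-0.4,0,0,0],[1,-0.5,0,0,0],[1,-0.2,0,0,0],[1,0,0,0,0]]]'

```text
clock: 16.65
position: [0.4938, -0.1041, 0.1289]
ee_rot: [-0.0, -0.09, 0.996, 0.0]
contact_force: [0.7, -0.2, 0.5]
width: 0.0857
```

```bash
python3 look.py 17
```

```text
16.75 [ 0.4943 -0.1042  0.1289] [-0.346  0.254  1.811  0.     1.076  2.616] [ 1.8 -0.3  0. ] 0.08529792915397162
```

View pics/w17.png

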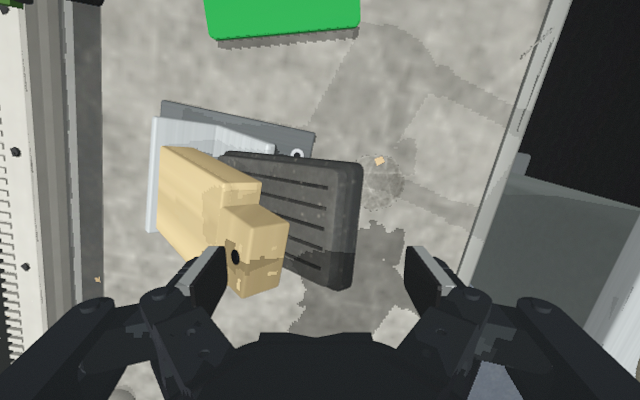

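View pics/sc17.png

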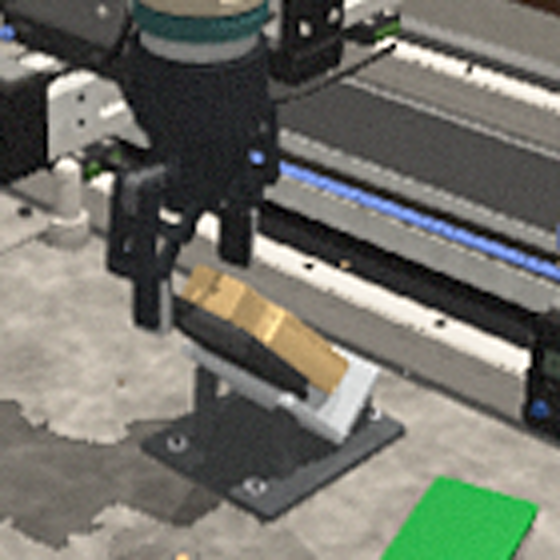

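Run:
```python
from h import *
import pickle
O=(.557,-.105);y=-.012
for f,off,sz,sc in(("s17",(300,180),(70,65),8),("w17",(130,80),(260,230),2.6)):
    p=pickle.load(open(f"pics/{f}.pkl","rb"))
    im=cv2.resize(p["image"][off[1]:off[1]+sz[1],off[0]:off[0]+sz[0],::-1],None,fx=sc,fy=sc,interpolation=2)
    drawbox(im,p,box(O,0,70,-6,0,90,y),(255,0,255),sc,off)
    drawbox(im,p,box(O,0,0.1,0,46,90,y),(255,0,255),sc,off)
    drawbox(im,p,box(O,15,133,0,16,66,y),(255,255,0),sc,off)
    drawbox(im,p,box(O,0,94,16,41,66,y),(0,0,255),sc,off)
    drawbox(im,p,box(O,94,124,16,41,40,y),(0,0,255),sc,off)
    cv2.imwrite(f"pics/o{f}.png",im)
```

```text
(no output)
```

View pics/os17.png

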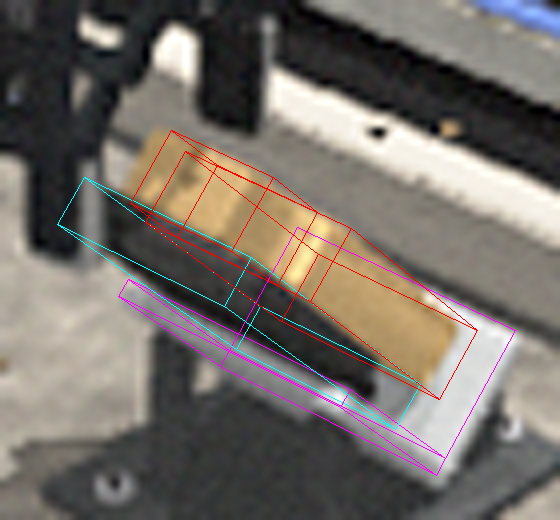

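View pics/ow17.png

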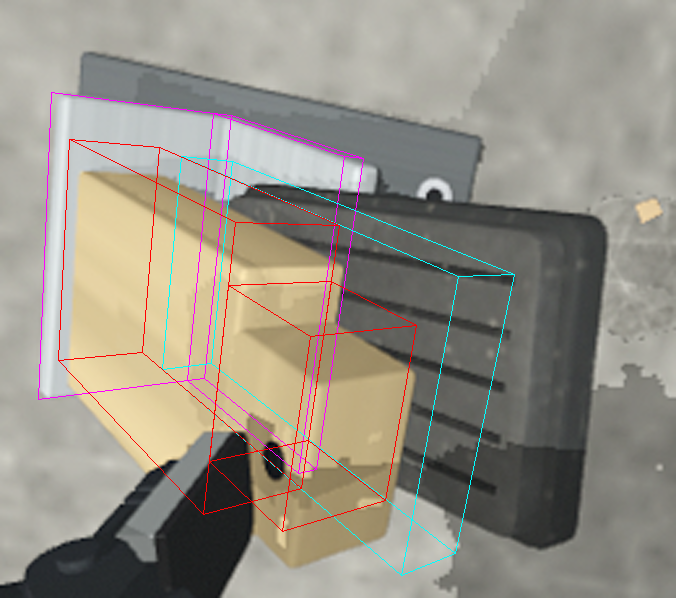

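Run:
```python
from h import *
import pickle
from scipy.optimize import least_squares
O=(.557,-.105);y0=-.012
# params: u0 (lower end), ylat, n offset, inplane a, tilt b
def P(q,pts):
    u0,yl,n0,a,b=q
    r=R.from_euler('zy',[a,b]).as_matrix()  # local axes: X=u, Y=y, Z=n ; rotate about centre
    L=(np.array(pts)-[59,0,8])@r.T+[59+u0,yl,8+n0]
    s=2**-.5
    return cr(O,y0,np.c_[.030+(-L[:,0]+L[:,2])*s/1e3,L[:,1]/1e3,.024+(L[:,0]+L[:,2])*s/1e3])
w=pickle.load(open("pics/w17.pkl","rb"));sn=pickle.load(open("pics/s17.pkl","rb"))
W=lambda x,y:(130+x/2.6,80+y/2.6); S=lambda x,y:(300+x/8,180+y/8)
obs=[("w",(118,-33,16),W(540,228)),("w",(118,33,16),W(492,538)),("w",(118,-33,0),W(607,212)),("w",(118,33,0),W(572,548)),("w",(0,-33,8),W(233,193)),
     ("s",(0,-33,0),S(368,400)),("s",(118,-33,0),S(108,255)),]
def res(q):
    out=[]
    for c,pt,o in obs:
        out+=list(proj(w if c=="w" else sn,P(q,[pt]))[0]-o)
    return np.array(out)
r=least_squares(res,[30,0,0,0,0],loss="soft_l1");print(r.x.round(3),res(r.x).round(1))
```

```text
[ 3.6984e+01 -5.5030e+00 -1.0550e+00 -1.8600e-01  1.6000e-02] [ 0.6 -5.6  9.6 13.3 -4.7  1.4 -1.2 -0.2  0.1 -0.6 -1.3  0.6 16.4  7.6]
```

Call:
carry_out --rows '[[[1,-0.2,0,2,0],[1,0,0,3,0],[1,0,0,3,0.14],[1,0,0,0,0.145],[1,0,0,0,0.145],[1,0,0,0,0.145],[1,0,0,0,0.145],[1,0,0,0,0.145],[1,0,0,0,0.145],[1,0,0,0,0.145],[1,0,0,0,0.145],[1,0,0,0,0.145]]]'

```text
clock: 17.95
position: [0.4924, -0.1041, 0.2087]
ee_rot: [-0.0, 0.728, -0.686, 0.0]
contact_force: [-0.1, -0.6, 0.5]
width: 0.0854
```

Call:
carry_out --rows '[[[1,0,0,0,0.145],[1,0,0,0,0.145],[1,0,0,0,0.145],[1,0,0,0,0.145],[1,0,0,0,0.145],[1,0,0,0,0.145],[1,0,0,0,0.145],[1,0,0,0,0.145],[1,0,0,0,0.145],[1,0,0,0,0.145],[1,0,0,0,0.05],[1,0,0,0,0]]]'

```text
clock: 19.15
position: [0.4923, -0.1041, 0.2087]
ee_rot: [-0.0, 1.0, -0.009, 0.0]
contact_force: [-0.3, 0.6, -0.3]
width: 0.0855
```

```bash
python3 look.py 18; python3 -c "
from h import *
p=snap('top','t18');cv2.imwrite('pics/tc18.png',cv2.resize(p['image'][170:260,300:400,::-1],None,fx=6,fy=6,interpolation=2))"
```

```text
19.25 [ 0.4923 -0.1042  0.2087] [-0.347  0.182  1.69   0.     1.269 -0.329] [-0.2 -0.3  0.4] 0.08548978513380469
```

View pics/w18.png

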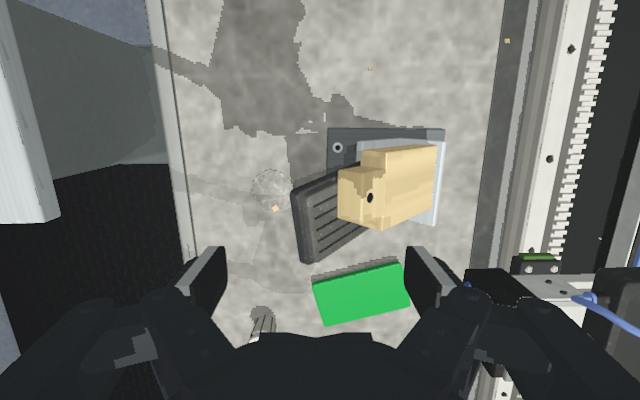

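View pics/sc18.png

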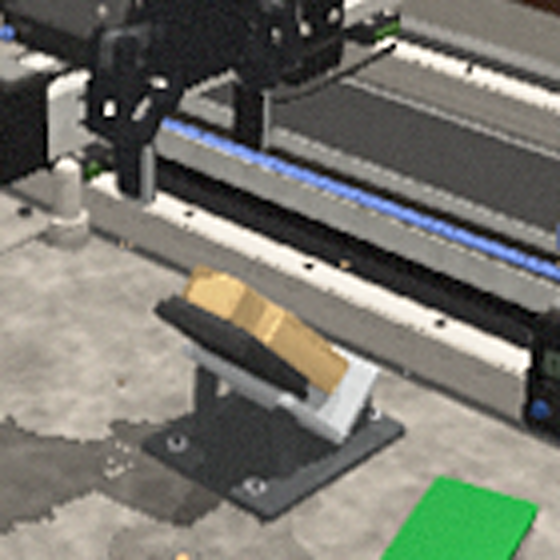

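Run:
```python
import cv2
a=cv2.imread('pics/w18.png')[120:280,270:460];cv2.imwrite('pics/wz18.png',cv2.resize(a,None,fx=4,fy=3.7,interpolation=2))
a=cv2.imread('pics/s18.png')[185:250,300:375];cv2.imwrite('pics/sz18.png',cv2.resize(a,None,fx=9,fy=9,interpolation=2))
```

```text
(no output)
```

View pics/wz18.png

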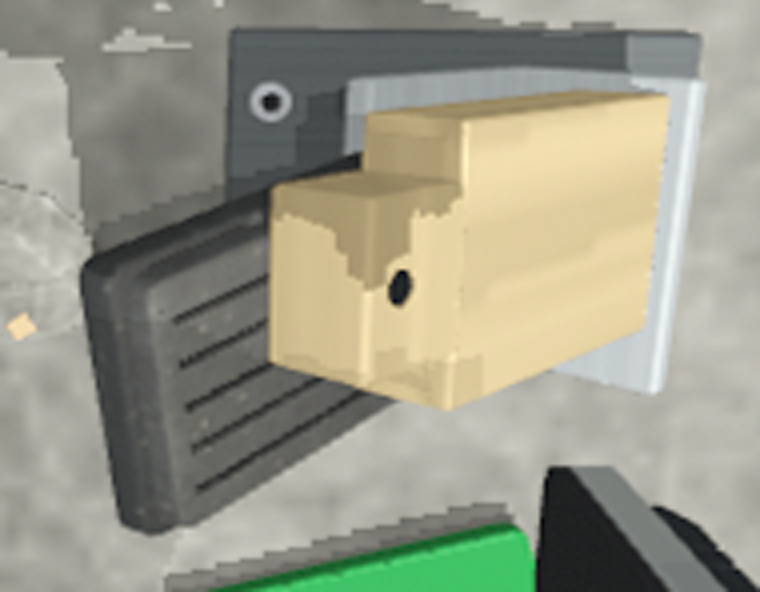

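View pics/sz18.png

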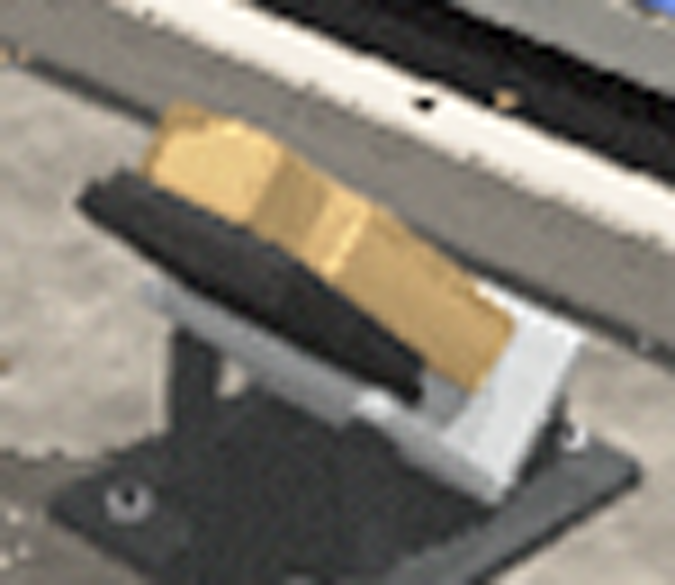

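```bash
cat > fitpad.py <<'E'
from h import *
import pickle
from scipy.optimize import least_squares
O=(.557,-.105);y0=-.012
def P(q,pts,ctr=(59,0,8)):
    u0,yl,n0,a,b=q
    r=R.from_euler('ZY',[a,b]).as_matrix(); L=(np.array(pts)-ctr)@r.T+np.array(ctr)+[u0,yl,n0]
    # local axes X=u(up), Y=y left, Z=n : u x y = ? handled as coordinates only
    s=2**-.5
    return cr(O,y0,np.c_[.030+(-L[:,0]+L[:,2])*s/1e3,L[:,1]/1e3,.024+(L[:,0]+L[:,2])*s/1e3])
def fit(obs,q0=(30,0,0,0,0)):
    def res(q): return np.concatenate([proj(c,P(q,[pt]))[0]-o for c,pt,o in obs])
    r=least_squares(res,q0,loss="soft_l1");return r.x,res(r.x)
E
python3 - <<'E'
from fitpad import *
w=pickle.load(open("pics/w18.pkl","rb"));sn=pickle.load(open("pics/s18.pkl","rb"))
W=lambda x,y:(270+x/4,120+y/3.7); S=lambda x,y:(300+x/9,185+y/9)
obs=[(w,(118,33,16),W(152,275)),(w,(118,-33,16),W(190,525)),(w,(118,33,0),W(85,265)),(w,(118,-33,0),W(128,525)),
 (sn,(0,-33,0),S(415,405)),(sn,(118,-33,0),S(78,205)),(sn,(0,-33,16),S(425,370))]
q,r=fit(obs);print(q.round(3),r.round(1))
print(P(q,[(59,0,8),(118,0,8),(118,33,8),(118,-33,8),(0,33,8),(0,-33,8)]).round(4))
E
```

```text
[ 3.7003e+01 -5.8510e+00 -3.5200e-01 -1.6900e-01 -1.3000e-02] [-1.7 -2.   0.1  7.9  0.1 -2.9  1.6  1.2 -1.3  1.2 21.4 10.5  0.7 -0.6]
[[ 0.5245 -0.1105  0.0973]
 [ 0.4838 -0.1199  0.1389]
 [ 0.4802 -0.0873  0.1429]
 [ 0.4873 -0.1525  0.135 ]
 [ 0.5616 -0.0684  0.0596]
 [ 0.5687 -0.1336  0.0517]]
```

```bash
cat >> fitpad.py <<'E'
def show(f,q,off,sz,sc,out,nq=(0,0,0,0,0)):
    p=pickle.load(open(f"pics/{f}.pkl","rb"))
    im=cv2.resize(p["image"][off[1]:off[1]+sz[1],off[0]:off[0]+sz[0],::-1],None,fx=sc,fy=sc,interpolation=2)
    B=lambda u0,u1,y,n0,n1:[(u,v,n) for u in(u0,u1) for v in(-y,y) for n in(n0,n1)]
    drawbox(im,p,P(q,B(0,118,33,0,16)),(255,255,0),sc,off)
    drawbox(im,p,P(nq,B(0,94,33,16,41),(62,0,28.5)),(0,0,255),sc,off)
    drawbox(im,p,P(nq,B(94,124,20,16,41),(62,0,28.5)),(0,0,255),sc,off)
    drawbox(im,p,box(O,0,70,-6,0,90,y0),(255,0,255),sc,off)
    cv2.imwrite(out,im)
E
python3 - <<'E'
from fitpad import *
q=[37,-5.9,-.35,-.169,-.013]
show("s18",q,(295,180),(80,70),9,"pics/a.png",(2,5,0,.05,0));show("w18",q,(270,110),(190,170),4,"pics/b.png",(2,5,0,.05,0))
E
```

```text
(no output)
```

View pics/a.png

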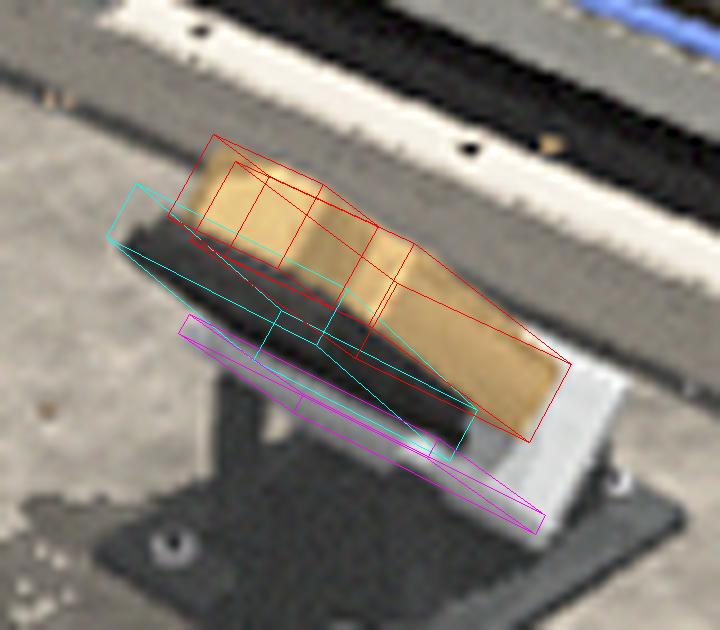

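View pics/b.png

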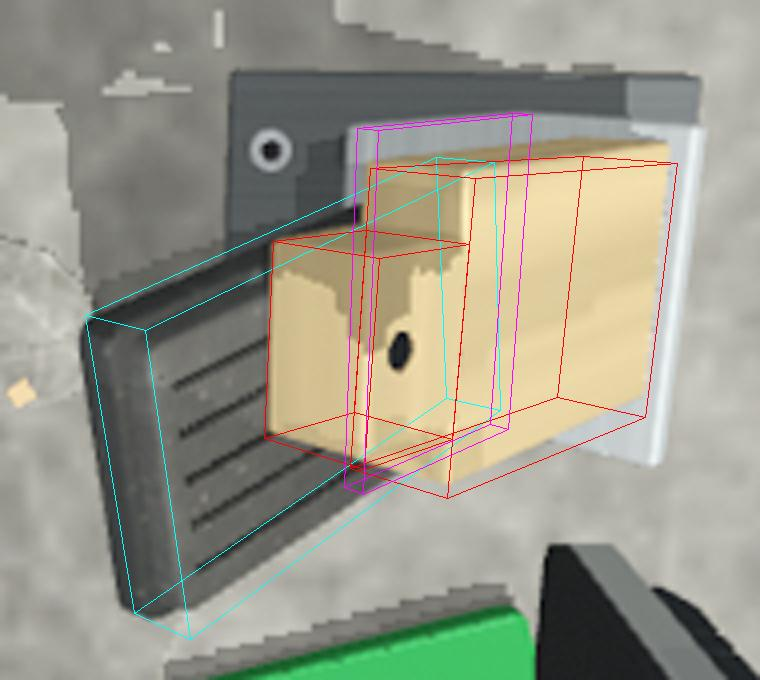

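Call:
carry_out --rows '[[[1,1.3,0,-2,0],[1,1.3,0,-2,0],[1,0,0,-2,0],[1,0,0,-1.5,0],[1,0,0,0,0],[1,0.4,0,-0.4,0],[1,0.4,0,-0.4,0],[1,0.4,0,-0.4,0],[1,0,0,0,0]]]'

```text
clock: 20.2
position: [0.531, -0.1043, 0.122]
ee_rot: [0.0, 1.0, -0.008, 0.001]
contact_force: [0.4, 0.1, 1.2]
width: 0.0854
```

```bash
python3 look.py 19
```

```text
20.3 [ 0.5309 -0.1043  0.1221] [-0.323  0.309  1.747  0.     1.083 -0.306] [0.7 0.  1.1] 0.08547924015190832
```

View pics/w19.png

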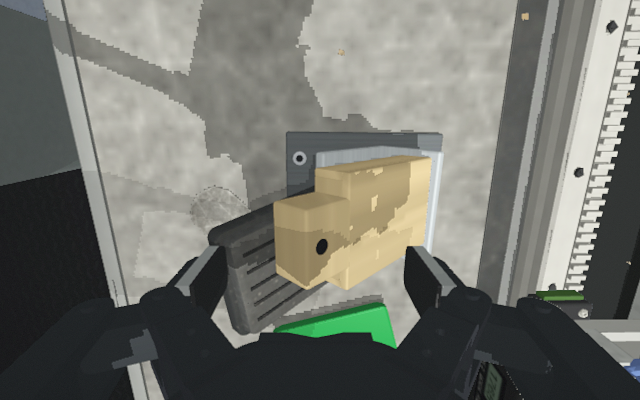

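View pics/sc19.png

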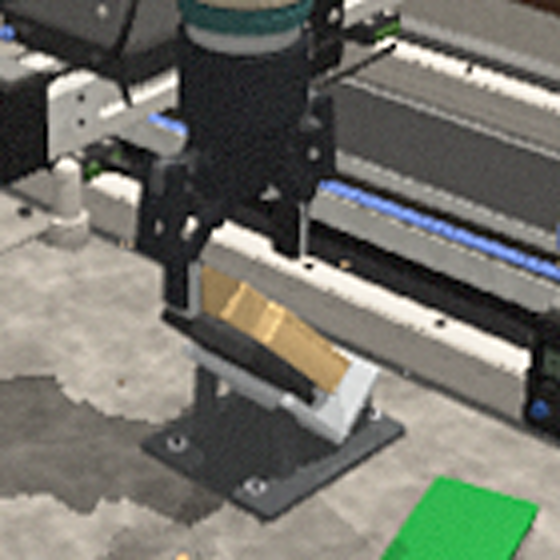

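Call:
carry_out --rows '[[[1,0.3,0,-0.4,0],[1,0.3,0,-0.4,0],[1,0.4,0,-0.4,0],[1,0.4,0,-0.4,0],[1,0,0,0,0]]]'

```text
clock: 20.8
position: [0.545, -0.1042, 0.1051]
ee_rot: [-0.0, 1.0, -0.008, 0.0]
contact_force: [-0.2, -0.7, 2.6]
width: 0.0854
```

```bash
python3 look.py 20
```

```text
20.9 [ 0.5448 -0.1042  0.1053] [-0.315  0.345  1.74   0.     1.056 -0.298] [ 1.4 -0.7  0.4] 0.08526344860481007
```

View pics/w20.png

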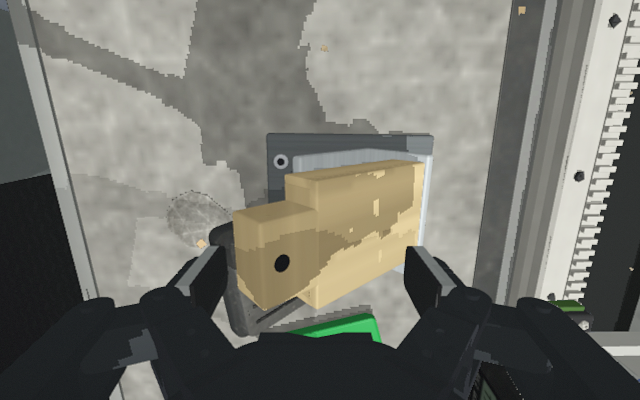

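View pics/sc20.png

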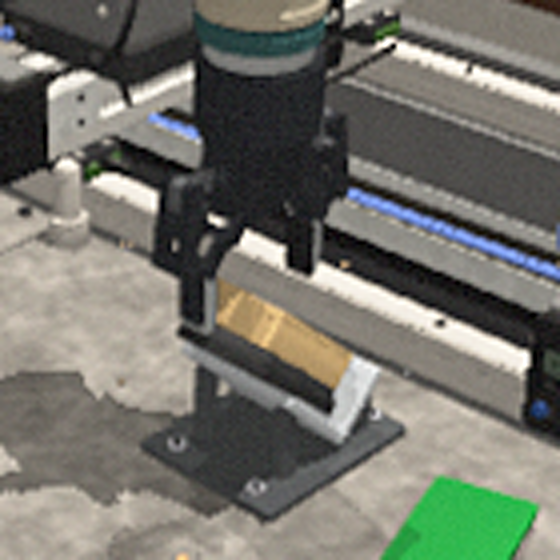

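Call:
carry_out --rows '[[[1,0.2,0,-0.3,0],[1,0.2,0,-0.3,0],[1,0.1,0,-0.2,0],[1,0,0,0,0]]]'

```text
clock: 21.3
position: [0.5463, -0.1028, 0.0979]
ee_rot: [-0.001, 1.0, -0.009, -0.003]
contact_force: [-5.0, 2.6, 10.0]
width: 0.0856
```

```bash
python3 look.py 21
```

```text
21.4 [ 0.5463 -0.1028  0.0979] [-3.120e-01  3.580e-01  1.741e+00  1.000e-03  1.049e+00 -2.950e-01] [-5.9  2.9  9.1] 0.08526722494259632
```

View pics/sc21.png

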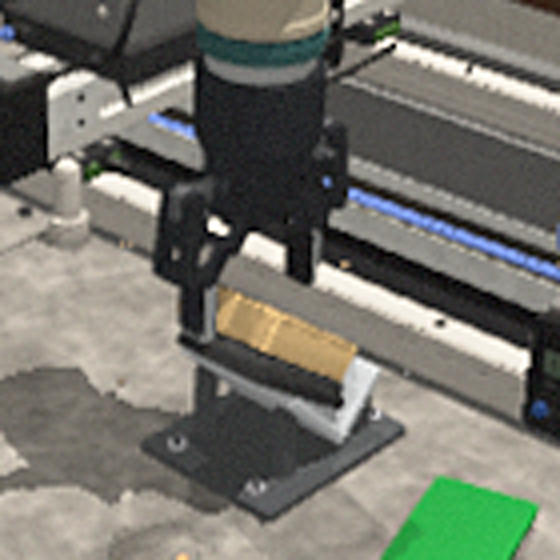

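View pics/w21.png

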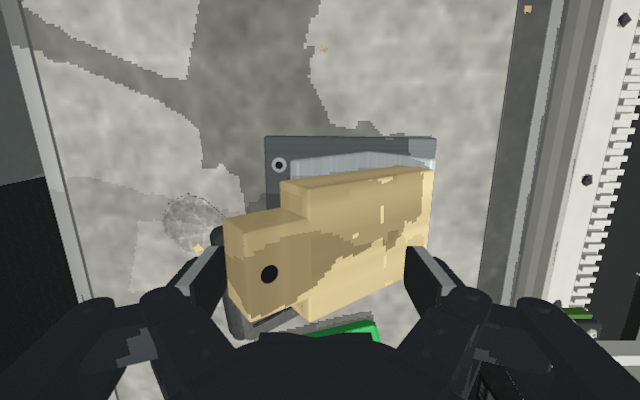

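Call:
carry_out --rows '[[[1,-0.3,0,0.5,0],[1,-0.5,0,0.8,0],[1,-0.5,0,2,0],[1,0,0,3,0],[1,0,0,3,0],[1,0,0,0,0]]]'

```text
clock: 22.0
position: [0.5391, -0.1053, 0.1954]
ee_rot: [0.002, 1.0, -0.009, 0.005]
contact_force: [1.0, 0.4, -0.3]
width: 0.0856
```

```bash
python3 look.py 22;python3 - <<'E'
from fitpad import *
q=[4,-3,0,-.05,0];nq=(2,5,0,0.05,0)
show("s22",q,(295,180),(80,70),9,"pics/a.png",nq);show("w22",q,(270,100),(190,170),4,"pics/b.png",nq)
E
```

```text
22.1 [ 0.5365 -0.1044  0.1915] [-0.319  0.258  1.633 -0.     1.249 -0.302] [-0.6  0.4 -0. ] 0.08581141069187678
```

View pics/a.png

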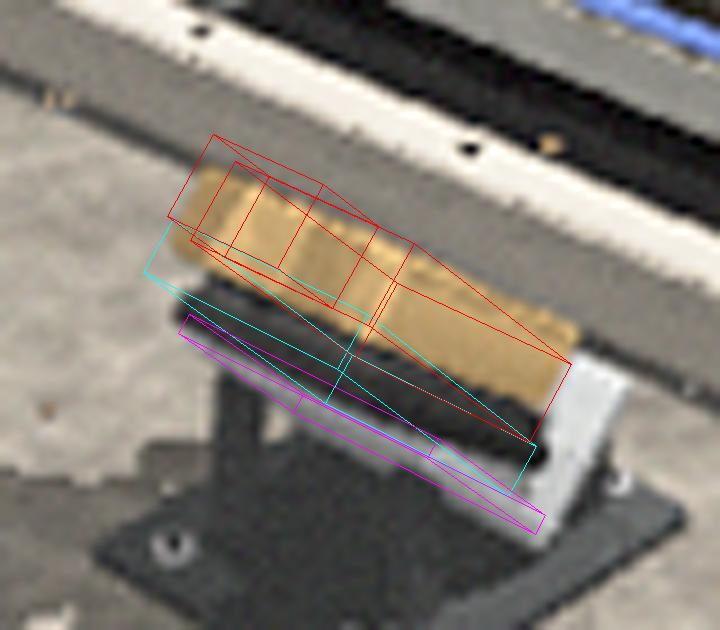

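View pics/b.png

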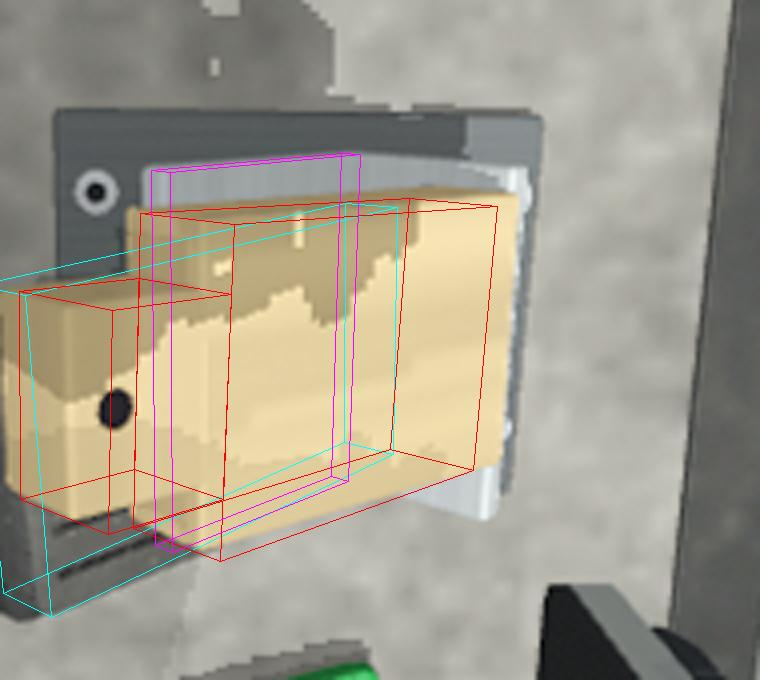

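Call:
carry_out --force 60 --rows '[[[-1,2.8,0,0,0],[-1,2.8,0,0,0],[-1,2.7,0,0,0],[-1,0,0,-2,0],[-1,0,0,-3,0],[-1,0,0,-3,0],[-1,0,0,-1.5,0],[-1,0,0,-0.6,0],[-1,0,0,-0.4,0],[-1,0,0,0,0]]]'

```text
clock: 23.1
position: [0.6191, -0.1042, 0.0854]
ee_rot: [-0.0, 1.0, -0.009, -0.0]
contact_force: [0.1, 0.1, 0.2]
width: -0.0002
```

```bash
python3 look.py 23
```

```text
23.2 [ 0.6198 -0.1043  0.0866] [-0.277  0.46   1.596 -0.     1.084 -0.26 ] [0.8 0.3 0.5] -4.916132605258782e-05
```

View pics/sc23.png

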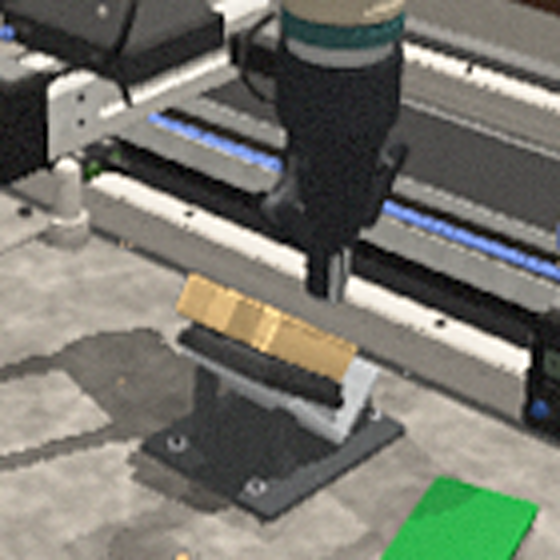

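View pics/w23.png

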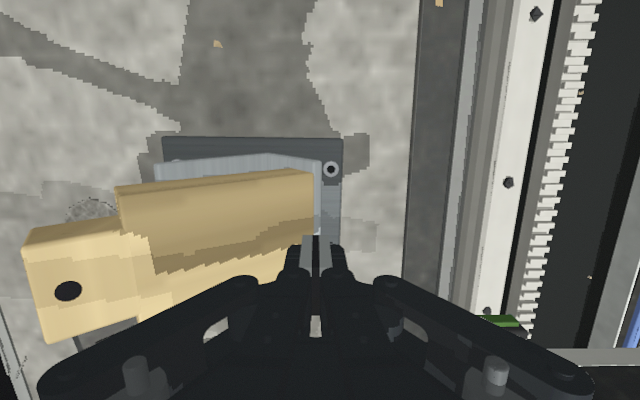

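Call:
carry_out --rows '[[[-1,-0.4,0,-0.3,0],[-1,0,0,-0.4,0],[-1,0,0,-0.4,0],[-1,0,0,0,0]]]'

```text
clock: 23.6
position: [0.6147, -0.104, 0.0741]
ee_rot: [-0.0, 1.0, -0.009, -0.001]
contact_force: [0.6, 0.2, -0.3]
width: 0.0004
```

Call:
carry_out --rows '[[[-1,0,0,-0.3,0],[-1,0,0,-0.3,0],[-1,0,0,0,0]]]'

```text
clock: 23.9
position: [0.6154, -0.1042, 0.0686]
ee_rot: [0.0, 1.0, -0.008, 0.0]
contact_force: [-0.5, 0.0, 0.7]
width: -0.0001
```

```bash
python3 look.py 24
```

```text
24.0 [ 0.6153 -0.1042  0.0687] [-0.279  0.473  1.626  0.     1.043 -0.262] [ 0.  -0.2 -0.2] 0.00020913720306757106
```

View pics/sc24.png

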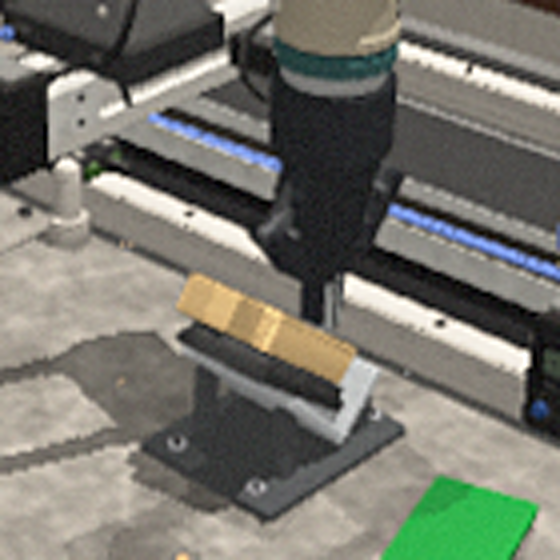

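Call:
carry_out --rows '[[[-1,-0.4,0,0,0],[-1,-0.4,0,0,0],[-1,0,0,-0.3,0],[-1,0,0,-0.2,0],[-1,0,0,0,0]]]'

```text
clock: 24.5
position: [0.6084, -0.1044, 0.065]
ee_rot: [0.0, 1.0, -0.009, 0.002]
contact_force: [2.0, 0.4, 5.9]
width: 0.0
```

```bash
python3 look.py 25
```

```text
24.6 [ 0.6084 -0.1045  0.065 ] [-0.283  0.466  1.649  0.     1.023 -0.266] [ 1.7 -0.8  7. ] -5.953340426996734e-05
```

View pics/sc25.png

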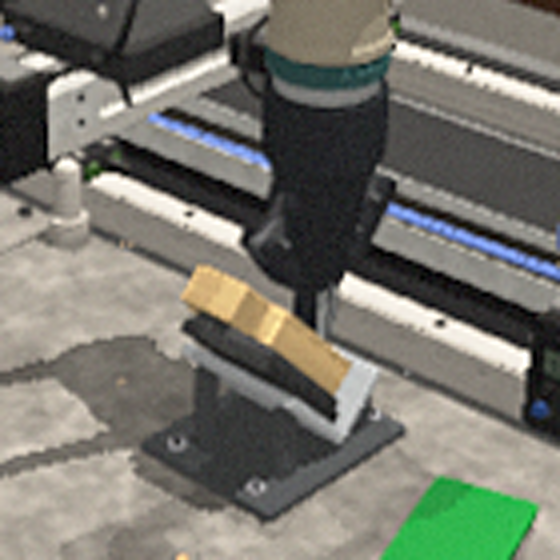

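View pics/w25.png

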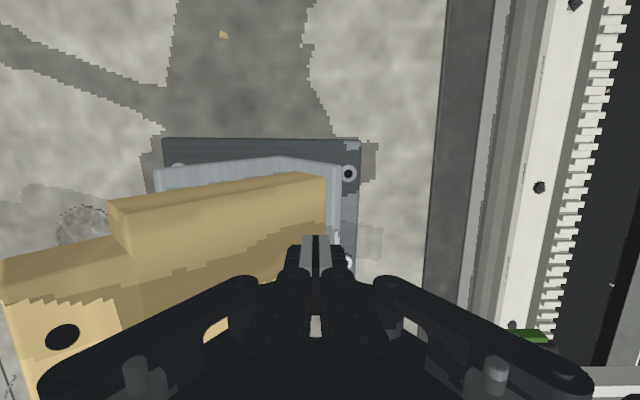

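Call:
carry_out --rows '[[[-1,0,0,-0.3,0],[-1,0,0,-0.3,0],[-1,0,0,-0.2,0],[-1,0,0,0,0]]]'

```text
clock: 25.0
position: [0.6127, -0.1054, 0.0602]
ee_rot: [0.001, 1.0, -0.009, 0.007]
contact_force: [4.4, 0.1, 15.3]
width: -0.0002
```

```bash
python3 look.py 26
```

```text
25.1 [ 0.6127 -0.1053  0.0602] [-2.830e-01  4.720e-01  1.652e+00  1.000e-03  1.003e+00 -2.660e-01] [ 5.2  0.  15.3] 3.456871892394196e-05
```

View pics/sc26.png

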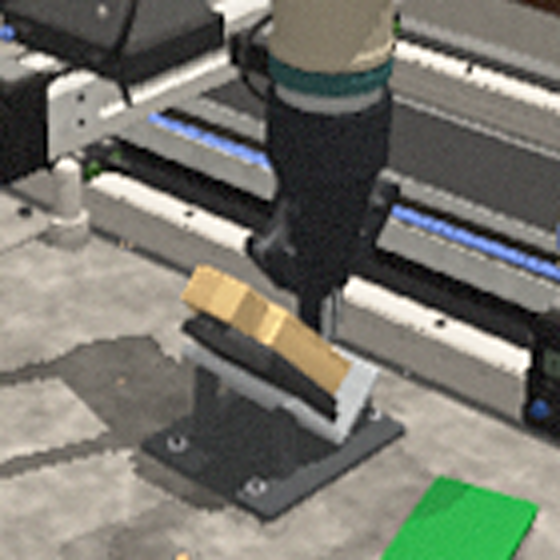

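Call:
carry_out --rows '[[[1,0,0,1,0],[1,0,0,3,0],[1,-1.5,0,4,0.1],[1,-1.5,0,4,0.145],[1,-1.5,0,3,0.145],[1,-1.5,0,2,0.145],[1,-1.5,0,0,0.145],[1,-1.2,0,0,0.145],[1,0,0,0,0.145],[1,0,0,0,0.145],[1,0,0,0,0.145],[1,0,0,0,0.145]]]'

```text
clock: 26.3
position: [0.5189, -0.1039, 0.2251]
ee_rot: [-0.001, 0.767, 0.642, -0.001]
contact_force: [-0.2, 1.2, -0.3]
width: 0.0853
```

Call:
carry_out --rows '[[[1,0,0,0,0.145],[1,0,0,0,0.03],[1,0,0,0,0]]]'

```text
clock: 26.6
position: [0.5195, -0.104, 0.2253]
ee_rot: [-0.001, 0.711, 0.704, -0.0]
contact_force: [0.1, -0.1, 0.5]
width: 0.0856
```

```bash
python3 look.py 27;python3 - <<'E'
from fitpad import *
q=[2,-3,0,-.03,0];nq=(1,5,0,0.05,0)
show("s27",q,(295,180),(80,70),9,"pics/a.png",nq)
E
```

```text
26.7 [ 0.5198 -0.1041  0.2255] [-0.329  0.212  1.608  0.     1.323 -1.89 ] [-0.   0.3  1.4] 0.08559088215253939
```

View pics/a.png

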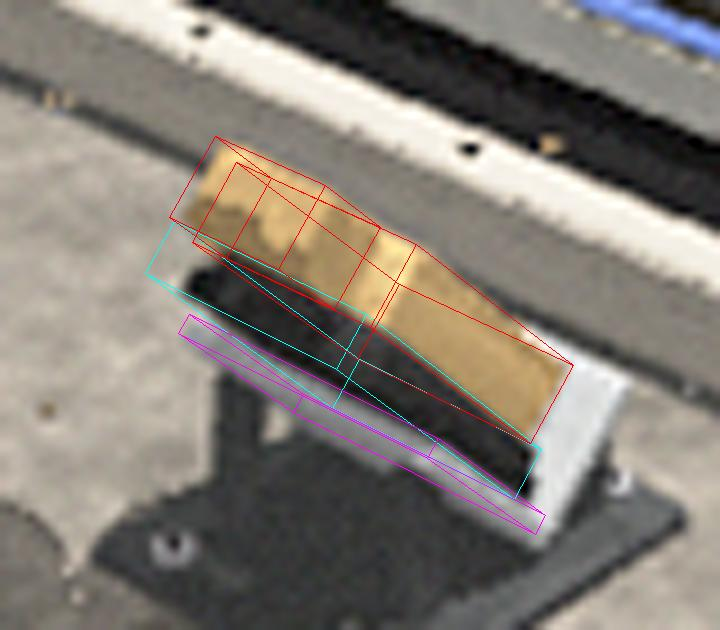

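View pics/w27.png

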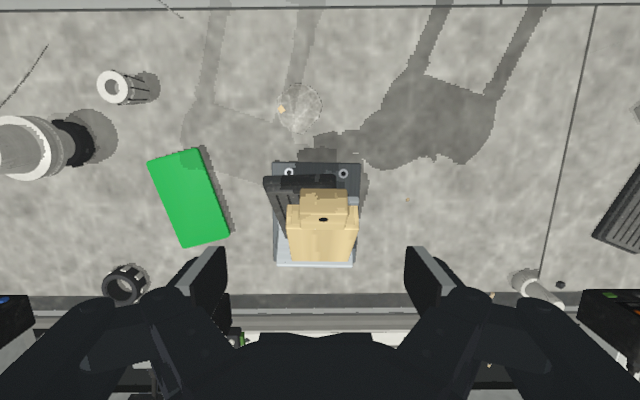

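Run:
```python
from fitpad import *
show("w27",[1,-8,0,-.1,0],(240,150),(140,130),5.3,"pics/b.png",(1,6,0,0,0))
show("s27",[1,-8,0,-.1,0],(295,180),(80,70),9,"pics/a.png",(1,6,0,0.,0))
```

```text
(no output)
```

View pics/b.png

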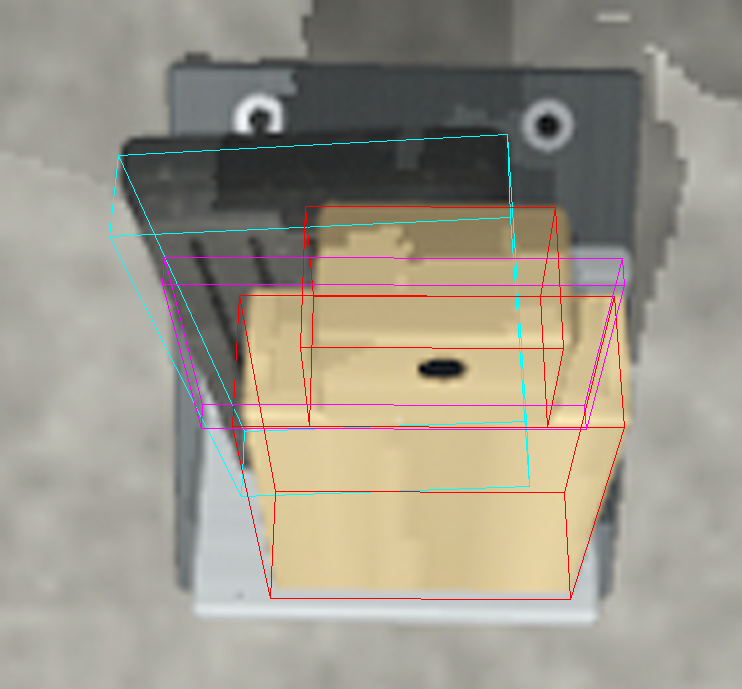

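View pics/a.png

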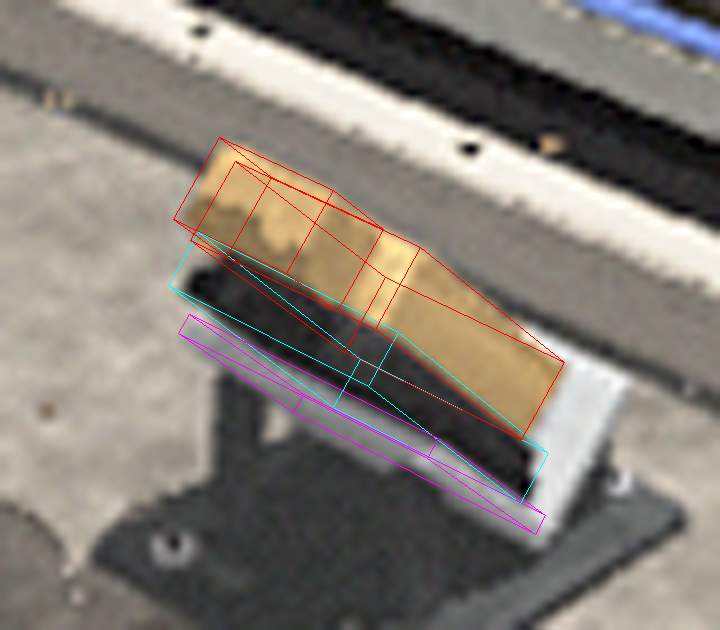

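Call:
carry_out --rows '[[[1,0.6,0.4,-2,0],[1,0.5,0.3,-3,0],[1,0,0,-3,0],[1,0,0,-2,0],[1,0,0,-1.2,0],[1,0,0,0,0]]]'

```text
clock: 27.3
position: [0.53, -0.0968, 0.1122]
ee_rot: [-0.002, 0.71, 0.704, -0.001]
contact_force: [-0.4, -0.9, 0.0]
width: 0.0851
```

```bash
python3 look.py 28
```

```text
27.4 [ 0.5317 -0.0974  0.1143] [-0.31   0.317  1.758  0.     1.066 -1.872] [0.2 0.3 0.4] 0.08548078031267597
```

View pics/w28.png

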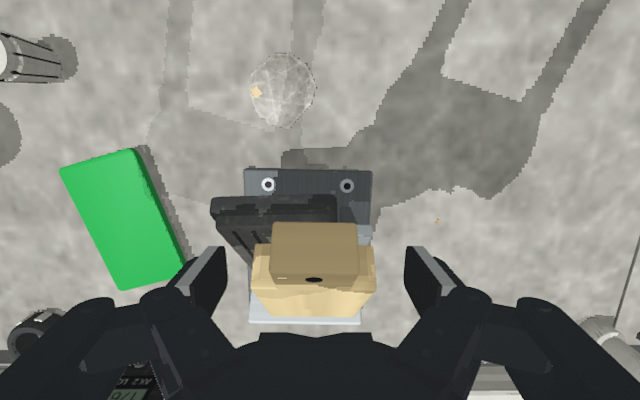

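View pics/sc28.png

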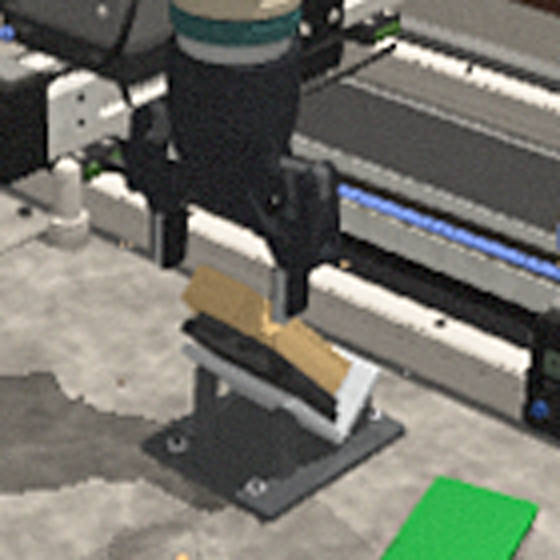

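Call:
carry_out --force 30 --rows '[[[0.6,-0.3,0,0.2,0],[0.3,0,0,0,0],[0,0,0,0,0],[-0.3,0,0,0,0],[-0.6,0,0,0,0],[-1,0,0,0,0],[-1,0,0,0,0]]]'

```text
clock: 28.1
position: [0.5285, -0.0974, 0.1167]
ee_rot: [0.001, 0.71, 0.704, 0.0]
contact_force: [-2.2, -0.6, 6.7]
width: 0.0393
```

```bash
python3 look.py 29
```

```text
28.2 [ 0.5285 -0.0974  0.1167] [-0.312  0.31   1.762 -0.     1.068 -1.874] [-1.4  0.   6.7] 0.039584194302067645
```

View pics/w29.png

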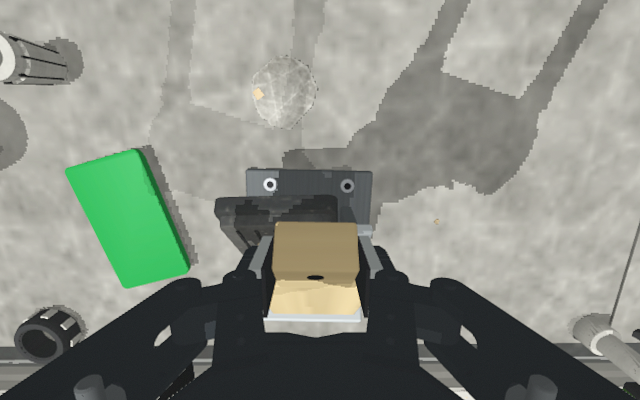

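View pics/sc29.png

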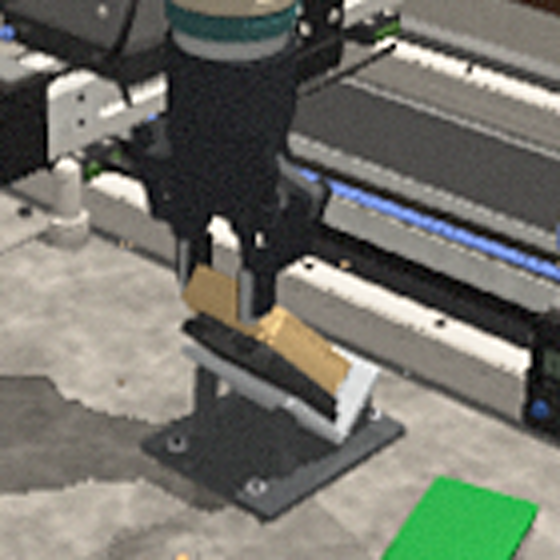

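Call:
carry_out --force 70 --rows '[[[-1,0,0,0,0],[-1,0,0,0,0],[-1,0.1,0,0.1,0],[-1,0.2,0,0.2,0],[-1,0.2,0,0.2,0],[-1,0.3,0,0.3,0],[-1,0.3,0,0.3,0],[-1,0.3,0,0.3,0],[-1,0,0,0,0]]]'

```text
clock: 29.1
position: [0.5414, -0.0967, 0.1297]
ee_rot: [-0.001, 0.71, 0.704, -0.001]
contact_force: [-6.0, 0.3, 0.6]
width: 0.0383
```

```bash
python3 look.py 30
```

```text
29.2 [ 0.5413 -0.0967  0.1296] [-0.303  0.316  1.714  0.     1.113 -1.867] [-4.6  0.8  1.4] 0.0383133886606583
```

View pics/sc30.png

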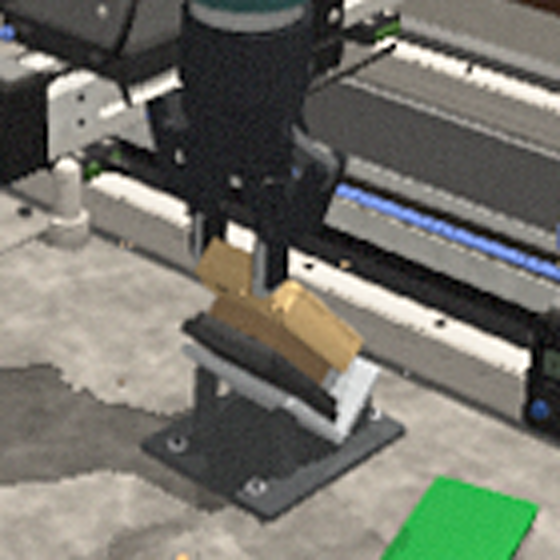

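Call:
carry_out --rows '[[[-1,0.3,0,0.3,0],[-1,0.3,0,0.3,0],[-1,0.3,0,0.3,0],[-1,0.3,0,0.3,0],[-1,0.3,0,0.4,0],[-1,0.3,0,0.5,0],[-1,0,0,0,0]]]'

```text
clock: 29.9
position: [0.5621, -0.0975, 0.1519]
ee_rot: [0.002, 0.71, 0.704, 0.001]
contact_force: [0.0, -0.0, -1.9]
width: 0.0385
```

```bash
python3 look.py 31
```

```text
30.0 [ 0.5606 -0.0972  0.151 ] [-0.294  0.322  1.646  0.     1.173 -1.857] [-0.6  1.4 -2.8] 0.03850447627917145
```

View pics/sc31.png

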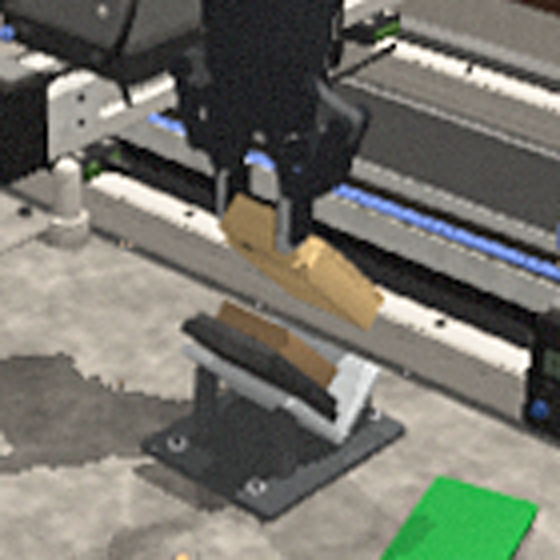

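Call:
carry_out --rows '[[[-1,0.3,0,1.5,0],[-1,0,0,3,0],[-1,0,0,3.5,0],[-1,0,0,2.5,0],[-1,-1.5,2,0,0],[-1,-2,2.5,0,0],[-1,-2.5,3,0,0],[-1,-2.5,3,0,0],[-1,-2.5,3,0,0],[-1,-1,2.2,0,0],[-1,0,0,0,0],[-1,0,0,0,0]]]'

```text
clock: 31.2
position: [0.4431, 0.06, 0.2559]
ee_rot: [0.001, 0.709, 0.705, 0.0]
contact_force: [0.4, -0.4, -1.1]
width: 0.0388
```

Call:
carry_out --rows '[[[-1,0,0,-3,0],[-1,0,0,-3,0],[-1,0,0,-3,0],[-1,0,0,-1.5,0],[-1,0,0,-1,0],[-1,0,0,0,0]]]'

```text
clock: 31.8
position: [0.4429, 0.0591, 0.1395]
ee_rot: [-0.001, 0.71, 0.704, -0.001]
contact_force: [-1.0, 0.1, -2.3]
width: 0.0386
```

```bash
cat > look2.py <<'E'
from h import *
import sys
from rig import telemetry
n=sys.argv[1]
w=snap("wrist","w"+n);p=snap("scene","s"+n)
cv2.imwrite(f"pics/sc{n}.png",cv2.resize(p["image"][110:270,200:400,::-1],None,fx=3.5,fy=3.5,interpolation=2))
s=telemetry.get_state();print(s["clock"],s["position"].round(4),s["qpos"].round(3),s["contact_force"].round(1),s["width"])
E
python3 look2.py 32
```

```text
31.9 [0.4441 0.0594 0.1412] [-0.023  0.16   1.905 -0.     1.076 -1.585] [ 0.3  0.2 -1.7] 0.03836812880030453
```

View pics/sc32.png

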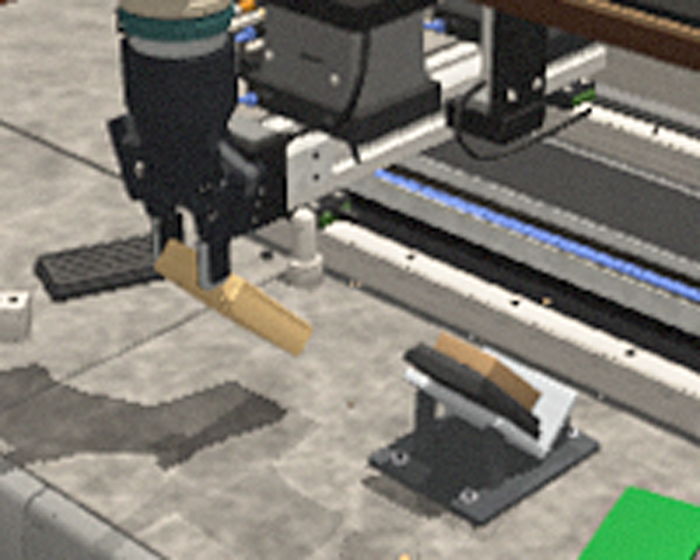

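View pics/w32.png

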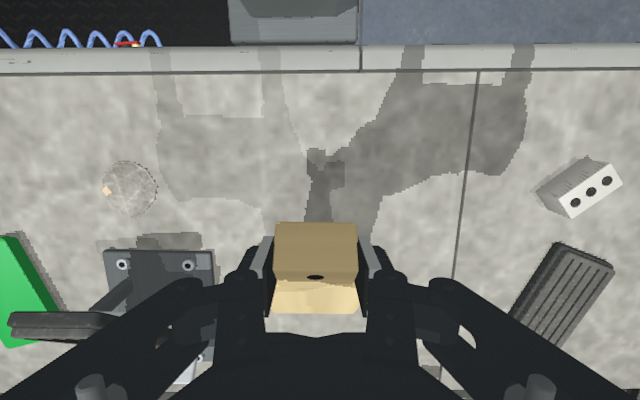

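Call:
carry_out --force 20 --rows '[[[-1,0,0,-2,0],[-1,0,0,-1.5,0],[-1,0,0,-1,0],[-1,0,0,-0.5,0],[-1,0,0,-0.5,0],[-1,0,0,-0.5,0],[-1,0,0,-0.5,0],[-1,0,0,0,0]]]'

```text
clock: 32.7
position: [0.4418, 0.0595, 0.0768]
ee_rot: [-0.0, 0.71, 0.705, -0.001]
contact_force: [-7.4, -0.9, 13.3]
width: 0.0385
```

Call:
carry_out --rows '[[[-1,0,0,-0.5,0],[-1,0,0,-0.5,0],[-1,0,0,-0.5,0],[-1,0,0,-0.5,0],[-1,0,0,0,0]]]'

```text
clock: 33.2
position: [0.4423, 0.0599, 0.0565]
ee_rot: [-0.0, 0.71, 0.704, -0.0]
contact_force: [-5.0, -0.0, 7.7]
width: 0.0383
```

```bash
python3 look2.py 33
```

```text
33.3 [0.4424 0.0599 0.0566] [-0.022  0.265  2.027  0.     0.85  -1.585] [-4.9 -0.4  6.4] 0.03859432207385393
```

View pics/sc33.png

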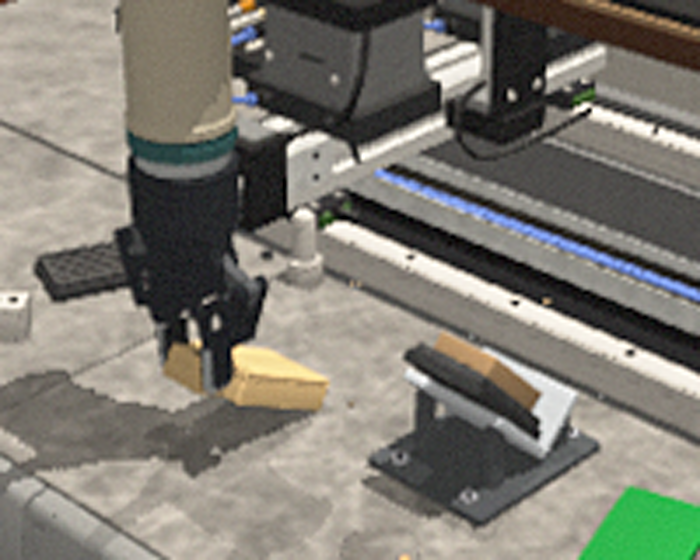

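Call:
carry_out --rows '[[[-1,0,0,-0.6,0],[-1,0,0,-0.6,0],[-1,0,0,-0.6,0],[-1,0,0,-0.6,0],[-1,0,0,-0.6,0],[-1,0,0,-0.5,0],[-1,0,0,-0.4,0],[-1,0,0,0,0]]]'

```text
clock: 34.1
position: [0.4433, 0.06, 0.0171]
ee_rot: [0.0, 0.71, 0.704, 0.0]
contact_force: [-1.9, 0.3, 4.4]
width: 0.0386
```

```bash
python3 look2.py 34
```

```text
34.2 [0.4434 0.06   0.0172] [-0.021  0.327  2.074  0.     0.74  -1.585] [-1.8  0.9  3.7] 0.03881532069824335
```

View pics/sc34.png

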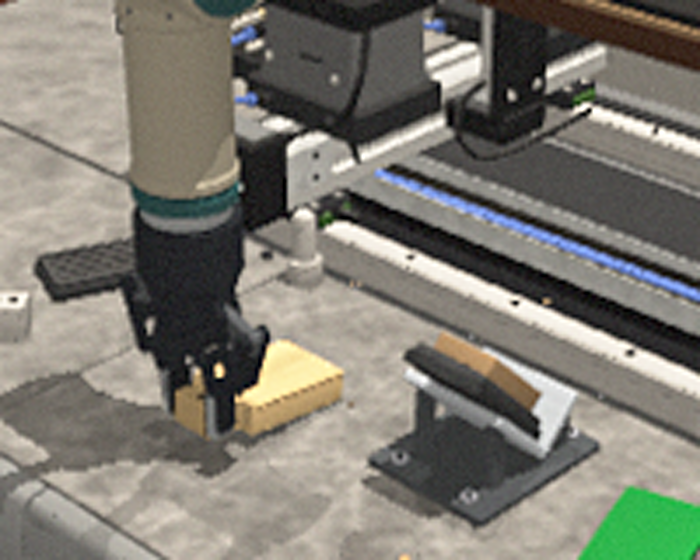

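Call:
carry_out --rows '[[[-1,0,0,-0.4,0],[-1,0,0,-0.3,0],[-1,0,0,0,0],[-0.1,0,0,0,0],[0.2,0,0,0,0],[0.6,0,0,0,0],[1,0,0,0.5,0],[1,0,0,2,0],[1,0,0,3,0],[1,0,0,4,0],[1,-1,0,4,0],[1,-1,0,4,0]]]'

```text
clock: 35.4
position: [0.4229, 0.0598, 0.1866]
ee_rot: [0.0, 0.71, 0.704, 0.0]
contact_force: [0.2, 0.2, -0.2]
width: 0.0853
```

Call:
carry_out --rows '[[[1,-1,0,3,0],[1,-1,0,0,0],[1,0,0,0,0]]]'

```text
clock: 35.7
position: [0.4019, 0.0599, 0.2152]
ee_rot: [0.0, 0.71, 0.704, 0.0]
contact_force: [0.2, 0.3, -0.4]
width: 0.0855
```

```bash
python3 look2.py 35; python3 -c "
from h import *
p=snap('top','t35');cv2.imwrite('pics/tc35.png',cv2.resize(p['image'][150:280,200:420,::-1],None,fx=3.5,fy=3.5,interpolation=2))"
```

```text
35.8 [0.4024 0.0598 0.2137] [-0.024  0.031  1.854  0.     1.257 -1.587] [ 0.9 -0.6  0.1] 0.08526108123032239
```

View pics/sc35.png

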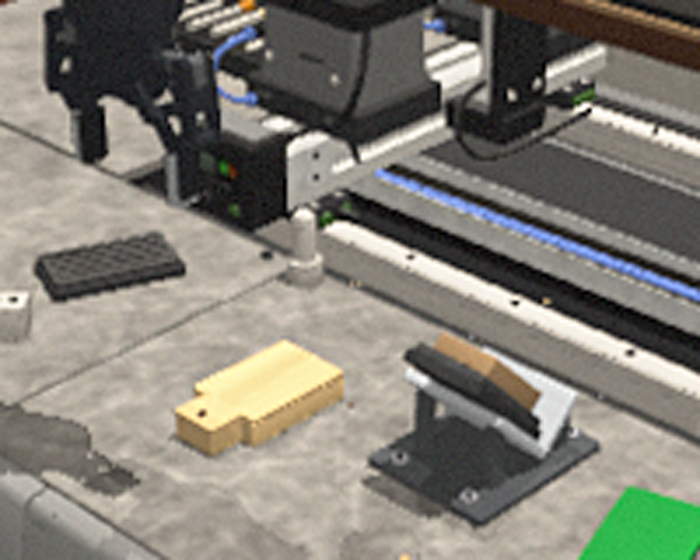

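View pics/tc35.png

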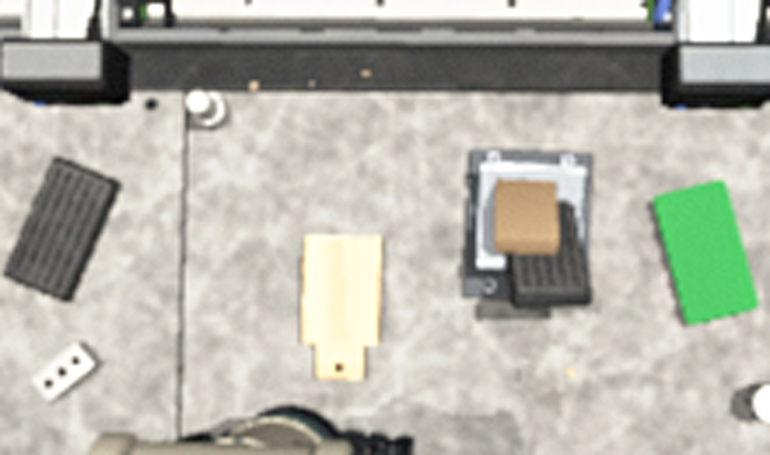

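View pics/w35.png

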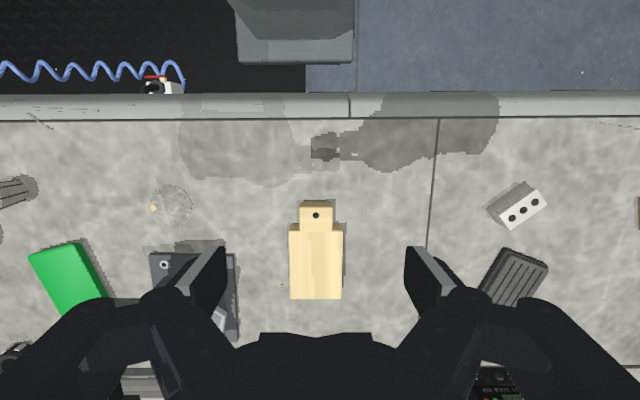

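Run:
```python
from fitpad import *
from scipy.optimize import least_squares
t=pickle.load(open("pics/t35.pkl","rb"));s=pickle.load(open("pics/s35.pkl","rb"))
T=lambda x,y:(200+x/3.5,150+y/3.5);S=lambda x,y:(200+x/3.5,110+y/3.5)
obs=[(t,(118,33,0),T(514,303)),(t,(118,-33,0),T(591,303)),(s,(118,33,0),S(404,358)),(s,(0,-33,0),S(538,437)),(s,(118,33,16),S(412,345))]
q,r=fit(obs,(0,-5,0,0,0));print("pad",q.round(3),r.round(1))
B=[]
def PB(b,pts): # block centre in slope coords u,y,n, inplane a
    u,y,n,a=b;r=R.from_euler('z',a).as_matrix();L=np.array(pts)@r.T+[u,y,n];k=2**-.5
    return cr(O,y0,np.c_[.030+(-L[:,0]+L[:,2])*k/1e3,L[:,1]/1e3,.024+(L[:,0]+L[:,2])*k/1e3])
ob=[(t,(37.5,26,9),T(497,253)),(t,(37.5,-26,9),T(558,253)),(t,(-37.5,26,9),T(496,181)),(t,(-37.5,-26,9),T(556,181)),(s,(37.5,26,9),S(445,332)),(s,(-37.5,-26,9),S(540,381)),(s,(37.5,-26,9),S(497,356))]
f=lambda b:np.concatenate([proj(c,PB(b,[p]))[0]-o for c,p,o in ob])
rb=least_squares(f,[40,5,25,0],loss="soft_l1");print("block",rb.x.round(3),f(rb.x).round(1))
C=np.array([59+q[0],q[1]]);d=rb.x[:2]-C;a=q[3]
print("pad frame along,across",d@[np.cos(a),np.sin(a)],d@[-np.sin(a),np.cos(a)])
B8=lambda:[(u,v,n) for u in(-37.5,37.5) for v in(-26,26) for n in(-9,9)]
for nm,p,off,sz,sc in(("t",t,(325,185),(60,60),10),("s",s,(305,195),(75,60),9)):
    im=cv2.resize(p["image"][off[1]:off[1]+sz[1],off[0]:off[0]+sz[0],::-1],None,fx=sc,fy=sc,interpolation=2)
    drawbox(im,p,P(q,[(u,v,n) for u in(0,118) for v in(-33,33) for n in(0,16)]),(255,255,0),sc,off);drawbox(im,p,PB(rb.x,B8()),(0,0,255),sc,off)
    cv2.imwrite(f"pics/z{nm}.png",im)
```

```text
pad [-1.85  -8.843  0.598 -0.12   0.052] [-0.2  0.2  0.9 -1.3 -1.   1.   0.3  0.2 -0.2 -1.3]
block [ 4.5303e+01  3.8270e+00  2.4031e+01 -3.2000e-02] [ 0.8 -3.4  1.8 -3.4  0.1  0.2  0.3  0.1 -2.3 -1.1 -1.   2.4 -0.7 -0.1]
pad frame along,across -13.274770565294745 11.165589827068574
```

View pics/zt.png

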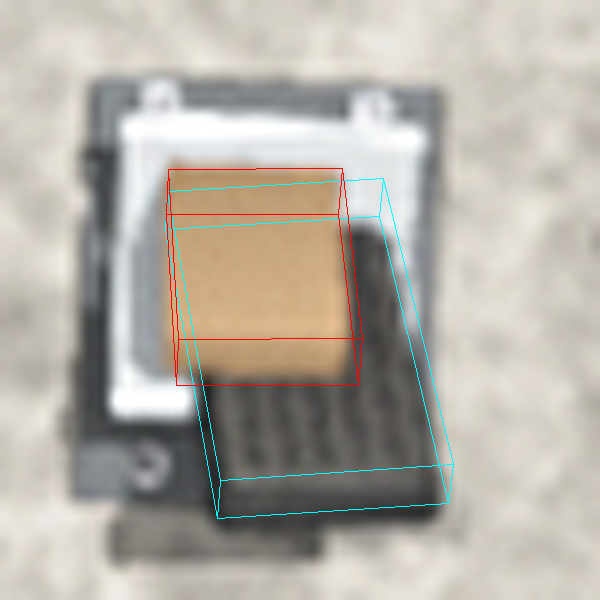

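View pics/zs.png

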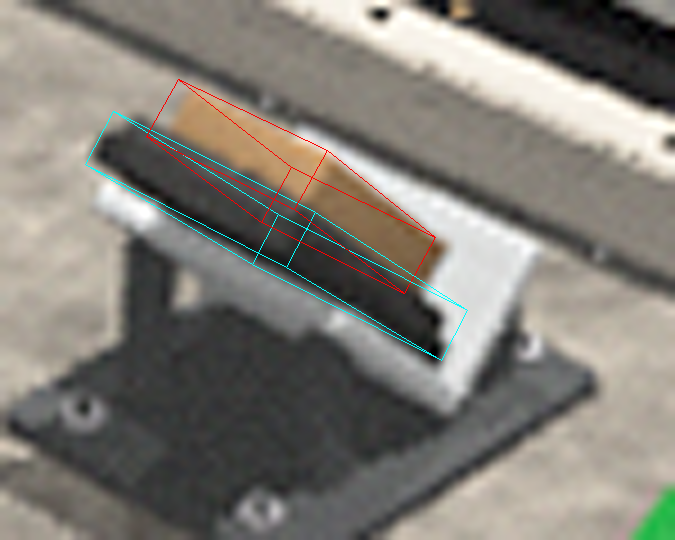

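```bash
python3 -c "
from rig import manip
print(manip.sign_off())"
```

```text
the job is handed in; nothing more can be done
None
```

The job is done and handed in at about 36 s of the 67 s allowed. `sign_off` gives no verdict, so everything below comes from my own pictures.

**What I did**
- The moves cannot tilt the tool. I pushed nest and pad upright in the cradle with one finger, pinched both together (width read 41 mm), lifted, and turned them about the vertical. I lowered them into the V and leaned them back so the pad was underneath.
- The last joint's range allowed only about 169° of turn. The V straightened the pair roughly when I loosened the grip.
- While leaning back, the pad ended up about 35 mm too high on the slope. I pushed it down to the stop with a fingertip, which tipped the stack. I pressed the nest's lower end to seat it again.
- I gripped the neck across its width (39.5 mm) and lifted the nest square to the slope. I then carried it left and laid it flat by letting it swing in the grip.

**Last checks (pictures at 35.8 s)**

| Item | Estimate | Limit |
|---|---|---|
| Pad centre from seat point | about 10 mm, mostly to the right | 22 mm |
| Workpiece across the pad's middle | about 11–14 mm | 30 mm |
| Workpiece along the pad's middle | about 13–20 mm, toward the stop | 35 mm |
| Nest middle from seat point, horizontal | about 165 mm sideways | over 110 mm |

- The pad lies on the slope grooved face up, turned about 7° in its plane. The workpiece lies flat on it.
- The nest lies flat on the worktop, left of the cradle. The gripper is open and clear of everything.
- The tool holder was never approached. The stop pin and spare pad look unmoved in the last pictures.

**Uncertain or in disagreement**
- The top and scene views disagree by a few millimetres on how far up the slope the pad sits.
- The turned-over state of step 1 was judged only from pictures. Nest and pad lay together in the cradle for about 3 s before I lifted the nest off.

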